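# Build the height staircase on the lamp rail

### The job

Stand the four loose steel gauge pillars on the four black seats of the rail, one upright in the middle of each seat's circle, in order of height: the shortest next to the lamp, each next one taller, the tallest at the far end, so that the lamp lights every pillar over the one before it. Let go of them all and leave them standing still.

Things in the scene. Friction and masses are not known exactly. Their poses are not given: they have to be found in the camera images.
- pillar32_center (a point): the shortest gauge pillar: a loose plain steel cylinder, 30 mm in diameter and 32 mm high, standing upright on the bench (about 176 g). The point is its centre, half-way up (16 mm over its underside); z is its axis
- pillar45_center (a point): the second shortest gauge pillar: a loose plain steel cylinder, 30 mm in diameter and 45 mm high, standing upright on the bench (about 248 g). The point is its centre, half-way up (22.5 mm over its underside); z is its axis
- pillar58_center (a point): the second tallest gauge pillar: a loose plain steel cylinder, 30 mm in diameter and 58 mm high, standing upright on the bench (about 320 g). The point is its centre, half-way up (29 mm over its underside); z is its axis
- pillar71_center (a point): the tallest gauge pillar: a loose plain steel cylinder, 30 mm in diameter and 71 mm high, standing upright on the bench (about 391 g). The point is its centre, half-way up (35.5 mm over its underside); z is its axis
- seat1_top (a point): centre of the flat top of a seat, at one end of the row: a fixed black carrier plate, 56 mm across the rail by 50 mm along it, with a thin white circle 38 mm in diameter marked round its centre; no recess. Its top is 30 mm over the bench. The four seats stand in a row along a fixed low aluminium rail (440 by 70 mm, 20 mm high), 68 to 88 mm apart; y runs along the rail, x across it
- seat2_top (a point): centre of the flat top of a seat, between seat1 and seat3: a fixed black carrier plate, 56 mm across the rail by 50 mm along it, with a thin white circle 38 mm in diameter marked round its centre; no recess. Its top is 30 mm over the bench. The four seats stand in a row along a fixed low aluminium rail (440 by 70 mm, 20 mm high), 68 to 88 mm apart; y runs along the rail, x across it
- seat3_top (a point): centre of the flat top of a seat, between seat2 and seat4: a fixed black carrier plate, 56 mm across the rail by 50 mm along it, with a thin white circle 38 mm in diameter marked round its centre; no recess. Its top is 30 mm over the bench. The four seats stand in a row along a fixed low aluminium rail (440 by 70 mm, 20 mm high), 68 to 88 mm apart; y runs along the rail, x across it
- seat4_top (a point): centre of the flat top of a seat, at the other end of the row: a fixed black carrier plate, 56 mm across the rail by 50 mm along it, with a thin white circle 38 mm in diameter marked round its centre; no recess. Its top is 30 mm over the bench. The four seats stand in a row along a fixed low aluminium rail (440 by 70 mm, 20 mm high), 68 to 88 mm apart; y runs along the rail, x across it
- lamp: the side lamp: a fixed round lamp, black foot, white glowing drum and black cap, 48 mm in diameter at most and 60 mm high, at one end of the rail (either end: beyond seat1 or beyond seat4), 68 to 78 mm from the nearest seat's centre. A flat aluminium end clamp is at the rail's other end. Origin: centre of its underside, 20 mm over the bench
There are look-alikes about, which are no part of the job. Leave any red look-alike of the part that bears pillar71_center alone. What is shaped like the part that bears pillar58_center but orange is not meant.

How it is judged:
By the outcome, as a careful person would: the job done as asked, in the order asked, and still so for the second after the job is handed in, with the robot touching nothing.
It also fails if it takes over 99 s, if anything falls off the work surface, if the arm or the gripper's body presses on something with over 40 N, if the wrist force passes 120 N, or if a joint passes its speed limit or range.

### The arm

A 7-joint arm with a two-finger parallel gripper is mounted at the origin on the work surface. World frame = base frame: x ahead of the robot, y to its left, z up, the work surface at z = 0. Lengths are in m, angles in rad, forces in N, time in s.
With the tool pointing down it reaches from about 0.4 to 0.875 m from the base axis. Payload 19.3 kg.
Tool frame: the origin (TCP) lies at the very end of the fingers, on their centre line; the grasp point (between the pads) lies 19 mm behind it (bot.pinch_z is the distance from the TCP to the grasp point, in m); y points along the fingers, x is the direction in which the jaws open and shut, and the axes are right-handed (so a half turn about y gives the same grasp; the last joint's range is limited). The gripper opens to 85 mm and grips with 20 to 120 N. Pads are 22 mm wide; open, the fingers measure 114 mm over their backs; the gripper's body (76 mm by 85 mm) begins 54 mm behind the grasp point. The pads swing forward as they close: fully open they stand 13 mm farther back than shut.
Start: joints at [1.063, 0.521, -0.036, 1.599, 0.021, 1.021, -0.113], TCP at [0.265, -0.566, 0.231] pointing down, gripper open.
Joint ranges: [-2.91, 2.91], [-0.3, 2.13], [-1.5, 1.42], [0.17, 2.43], [-1.26, 4.41], [0.16, 1.93], [-2.52, 2.52]. Speed limits (rad/s): [1.89, 1.89, 2.39, 2.39, 3.01, 3.01, 3.01].

### API

Orientations are given as [roll, pitch, yaw] about the fixed x, y, z axes, in that order (R = Rz(yaw) Ry(pitch) Rx(roll)).
In Python, from workcell import bot gives the robot as it stands. The module is installed in compiled form; this text tells all that it offers.
- The arm moves only by the tool arm_command, never from a script. Its argument "moves" is a list of rows, each an object of numbers: "rx", "ry", "rz": the turn, a rotation vector about the tool's x, y, z in rad; "x", "y", "z": the shift along the tool's x, y, z in cm; "gripper": the opening, from -1 (shut) to 1 (fully open). In form: [{"rx": .., "ry": .., "rz": .., "x": .., "y": .., "z": .., "gripper": ..}, ...]. A call has 1 to 5 rows; each row is the pose to reach, as a shift and turn from the pose commanded when the call began, along the tool's axes at that moment; what a row does not reach only later rows make up. A row lasts 1/12 s, in which the tool goes at most 41.7 mm and 7.16 degrees, less where a joint would pass 70% of its speed; a pose out of reach is approached as far as the arm can. A call with a gripper value outside its range is refused whole. The fingers move at their own pace and stop on an object; "squeeze" is the grip in N (left out, the last holds). Time passes only in rows, so rows that repeat a pose let the fingers close. It gives the time, the measured TCP pose, the force and the opening at its end, in the units of the state.
- bot.observe(): the state, without advancing time (a new reading comes with each control period).
- bot.grab_frame(name): name is "side" or "top" or "wrist"; returns (picture, depth): 420x560x3 uint8, red, green, blue; 420x560 float32, m along the optical axis (not along the pixel's ray), 0 where there is no reading.
- bot.camera_model(name): a dict with "vfov" (degrees; the focal length in pixels is half the picture's height over the tangent of half this angle, whatever the lens; pixels are square), "cx", "cy" (the principal point, pixels), "extrinsics" (4x4, takes a point from camera to world coordinates); the wrist camera has in their place "mount" (4x4, takes a point from camera to tool coordinates, whose origin is the TCP and whose axes are the tool frame's). Camera axes: x right, y down, z forward; pixel columns grow to the right and rows downward; lengths in m; the calibration is good to about 2 mm. A picture is of the moment at which its call begins: read the wrist's pose just before it. camera_model takes no time and is no camera call.
- bot.job_done(): hands the job in, once; it reports no verdict.
Trained networks look in the newest picture that a camera, given by its name, has taken for a name from the list of things; names that differ only in an ending like _2 or _b are one class to them, and where a whole thing is asked for, a point or a joint stands for the part that bears it (a point fixed in the world has none). Each returns a list of dicts, best first, with "p" (0 to 1); they miss things now and then, are a little off and sometimes report something else, mostly with a low value. They report only what shows in the picture. A call takes as long as a camera call. They do not tell look-alikes from the thing itself.
- bot.spot_in(name, camera): "box" ([left, top, right, bottom] in pixels, round what is visible of it).
- bot.masks_of(name, camera): "mask" (420x560 bool, what is visible of it) and "box" ([left, top, right, bottom] in pixels, round what is visible of it).
The state is a dict: "clock": time; "qpos": joint angles; "qd": joint speeds; "joint_efforts": joint torques, N m; "position": TCP position; "tool_rot": TCP orientation; "force": force on the tool from outside, world axes, zero at the start; "moment": the same for the moment, N m; "grip_width": finger opening in m.
Only numpy, scipy, OpenCV 4.12 (cv2) and the standard library are available. Lean on these libraries where they do the work, as an engineer would, in place of code of your own. Each camera call takes 0.05 s, during which the arm holds its last target.

## Working session

There is one attempt and no reset: what is moved stays moved. The work goes in short steps, Python scripts to look and compute and a tool call to move; the robot and the scene stay as the last step left them, time stands still between calls to the robot, and variables do not carry over. Pictures are saved under pics/ and viewed, and the job is handed in when it is done.

Besides the shell and the picture viewer there is one more tool, called after "Call:" as name([rows], argument=value, ...), one row to a line, values as JSON. arm_command: Moves the arm, as the interface text tells. Its arguments: {"type":"object","properties":{"moves":{"type":"array"},"squeeze":{"type":"number"}},"required":["moves"]}

```bash
mkdir -p pics
python3 - <<'E'
from workcell import bot
import cv2
s=bot.observe();print(s['clock'],s['position'],s['tool_rot'],s['grip_width'],bot.pinch_z)
for n in ['top','side','wrist']:
    p,d=bot.grab_frame(n);cv2.imwrite(f'pics/{n}0.png',p[:,:,::-1]);print(n,bot.camera_model(n))
E
```

```text
0.0 [ 0.26479101 -0.56576972  0.23074116] [-1.57086048e+00  1.09530460e-03 -1.13302494e+00] 0.08523009040739897 0.0187
top {'vfov': 48.2049955093032, 'cx': 277.10316378316793, 'cy': 211.9378836006638, 'extrinsics': array([[ 0.01240826, -0.99049154,  0.13701295,  0.40742493],
       [-0.99987408, -0.01364626, -0.00809999, -0.00440498],
       [ 0.00989269, -0.13689519, -0.99053614,  1.05134696],
       [ 0.        ,  0.        ,  0.        ,  1.        ]])}
side {'vfov': 49.27746633566416, 'cx': 283.94250453942374, 'cy': 209.92113140444337, 'extrinsics': array([[-0.72575072, -0.42261918,  0.54284337,  0.0272142 ],
       [-0.68779555,  0.46286528, -0.5591896 ,  0.54597367],
       [-0.0149391 , -0.77919751, -0.6266004 ,  0.68492184],
       [ 0.        ,  0.        ,  0.        ,  1.        ]])}
wrist {'vfov': 65.82297343653703, 'cx': 275.5225087963247, 'cy': 205.45965273176392, 'mount': array([[ 9.99999217e-01,  8.03626121e-04,  9.58818027e-04,
         7.12848680e-04],
       [-6.87349718e-04, -2.87449987e-01,  9.57795402e-01,
        -1.42813638e-01],
       [ 1.04532163e-03, -9.57795312e-01, -2.87449210e-01,
         7.28934924e-02],
       [ 0.00000000e+00,  0.00000000e+00,  0.00000000e+00,
         1.00000000e+00]])}
```

View pics/top0.png

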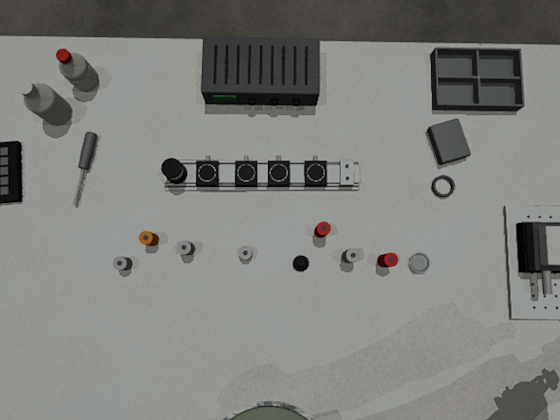

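View pics/side0.png

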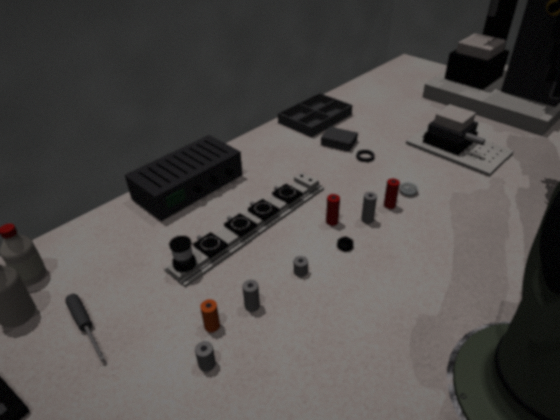

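View pics/wrist0.png

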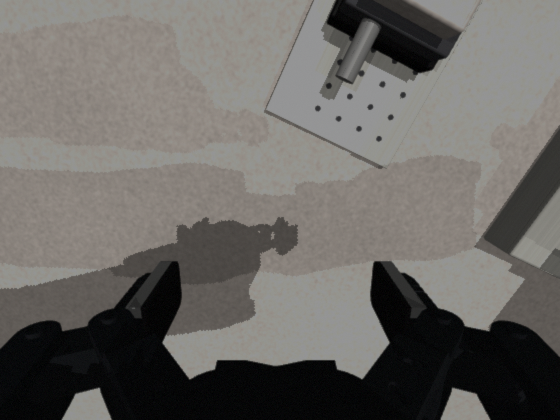

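Top view: grey pillars are at (122,263), (186,248), (246,254) and (351,256). The orange look-alike is at (148,238), the reds at (322,229) and (388,260), and there is a black cap and a clear disc. The lamp is at (173,170), at the left (+y) end, and the seats are at u=207, 246, 279 and 316. Next I measure them.

```bash
cat > h.py <<'E'
from workcell import bot
import numpy as np, cv2
from scipy.spatial.transform import Rotation as Rn
def ext(n):
    m=bot.camera_model(n)
    if 'extrinsics' in m: return m,m['extrinsics']
    s=bot.observe();T=np.eye(4);T[:3,:3]=Rn.from_euler('xyz',s['tool_rot']).as_matrix();T[:3,3]=s['position']
    return m,T@m['mount']
def cloud(n):
    m,E=ext(n)
    p,d=bot.grab_frame(n);f=210/np.tan(np.radians(m['vfov']/2))
    v,u=np.mgrid[:420,:560]
    X=np.stack([(u-m['cx'])/f*d,(v-m['cy'])/f*d,d],-1)
    return p,d,X@E[:3,:3].T+E[:3,3],(m,E,f)
def ray(M,u,v,z):
    m,E,f=M;r=E[:3,:3]@np.array([(u-m['cx'])/f,(v-m['cy'])/f,1]);o=E[:3,3]
    return o+r*(z-o[2])/r[2]
def proj(M,P):
    m,E,f=M;c=(np.asarray(P)-E[:3,3])@E[:3,:3];return np.array([m['cx']+f*c[0]/c[2],m['cy']+f*c[1]/c[2]])
E
python3 - <<'E'
from h import *
for cam in ['top','side']:
    p,d,W,M=cloud(cam)
    print(cam,'bench z',np.median(W[320:340,100:200,2]) if cam=='top' else np.median(W[290:310,330:380,2]))
    for n in ['pillar32_center','pillar45_center','pillar58_center','pillar71_center','seat1_top','seat2_top','seat3_top','seat4_top','lamp']:
        for r in bot.masks_of(n,cam)[:8]:
            if r['p']<.2: continue
            k=r['mask']&(d>0);P=W[k]
            if not len(P): continue
            zt=np.percentile(P[:,2],95);T=P[np.abs(P[:,2]-zt)<.004]
            print(n,round(r['p'],2),np.round(r['box']),'ztop %.4f'%zt,np.round((T.max(0)+T.min(0))[:2]/2,4),np.round(T.mean(0)[:2],4),np.round(np.ptp(T,0)[:2],3),p[r['mask']].mean(0).round())
im=bot.grab_frame('top')[0][140:290,90:410]
cv2.imwrite('pics/c1.png',cv2.resize(im,None,fx=2.5,fy=2.5,interpolation=cv2.INTER_CUBIC)[:,:,::-1])
E
```

```text
top bench z -0.0012725820752897965
pillar32_center 0.65 [239. 245. 252. 258.] ztop 0.0338 [0.4599 0.0547] [0.4603 0.0557] [0.026 0.028] [120. 122. 120.]
pillar45_center 0.59 [116. 255. 131. 271.] ztop 0.0466 [0.4325 0.3204] [0.4331 0.3199] [0.026 0.026] [89. 91. 89.]
pillar58_center 0.57 [179. 238. 198. 256.] ztop 0.0594 [0.4685 0.1841] [0.468  0.1837] [0.028 0.028] [101. 103. 101.]
pillar58_center 0.57 [137. 230. 160. 248.] ztop 0.0595 [0.4886 0.2651] [0.4877 0.265 ] [0.028 0.029] [109.  70.  38.]
pillar71_center 0.7 [341. 248. 361. 267.] ztop 0.0726 [ 0.4546 -0.1718] [ 0.4562 -0.1715] [0.025 0.025] [102. 104. 102.]
pillar71_center 0.6 [378. 252. 402. 266.] ztop 0.0724 [ 0.4473 -0.2517] [ 0.4474 -0.251 ] [0.025 0.029] [102.  39.  37.]
pillar71_center 0.57 [314. 221. 329. 240.] ztop 0.0728 [ 0.5114 -0.1113] [ 0.511  -0.1105] [0.028 0.026] [112.  42.  40.]
seat1_top 0.93 [307. 155. 327. 186.] ztop 0.0318 [ 0.6432 -0.0982] [ 0.6388 -0.0986] [0.062 0.049] [40. 41. 40.]
seat2_top 0.57 [265. 157. 292. 184.] ztop 0.0320 [ 0.643 -0.015] [ 0.6394 -0.0156] [0.064 0.047] [43. 43. 43.]
seat2_to
[... 1344 characters left out ...]
.1072] [0.03  0.029] [55. 18. 18.]
pillar71_center 0.76 [362. 191. 379. 225.] ztop 0.0715 [ 0.4551 -0.1683] [ 0.4548 -0.1681] [0.029 0.03 ] [51. 49. 48.]
seat1_top 0.78 [273. 187. 300. 202.] ztop 0.0310 [ 0.6431 -0.0929] [ 0.6392 -0.0921] [0.064 0.049] [24. 23. 23.]
seat2_top 0.9 [249. 197. 279. 221.] ztop 0.0311 [ 0.6425 -0.0124] [ 0.6376 -0.0118] [0.067 0.05 ] [26. 25. 24.]
seat3_top 0.68 [222. 212. 256. 237.] ztop 0.0313 [0.6393 0.0608] [0.6358 0.0617] [0.064 0.049] [22. 21. 21.]
seat4_top 0.86 [194. 232. 226. 256.] ztop 0.0312 [0.6406 0.1469] [0.6352 0.1474] [0.07  0.051] [27. 26. 26.]
lamp 0.63 [168. 234. 196. 272.] ztop 0.0804 [0.6341 0.216 ] [0.6335 0.2161] [0.043 0.043] [22. 21. 21.]
```

View pics/c1.png

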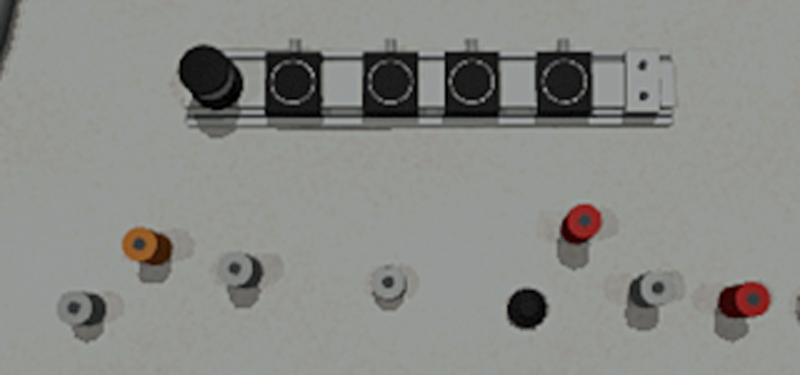

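All three cameras agree on identity and heights: the grey 32, 45, 58 and 71 mm pillars are at y≈.056, .322, .185 and -.170. Top and side differ by about 3 mm in y, so I'll refine with the wrist camera. The lamp is at the +y end, so 32→y≈.145, 45→.059, 58→-.014, 71→-.096.

```bash
cat >> h.py <<'E'
def togo(x,y,z,yaw=0):
    s=bot.observe();R=Rn.from_euler('xyz',s['tool_rot'])
    Rt=Rn.from_euler('xyz',[-np.pi/2,0,yaw])
    sh=R.inv().apply(np.array([x,y,z])-s['position'])*100
    print('clock %.2f'%s['clock'],'pos',s['position'].round(4),'w %.4f'%s['grip_width'],'| shift cm',sh.round(2),'turn',(R.inv()*Rt).as_rotvec().round(4))
E
python3 -c "
from h import *
togo(.455,-.2,.25)"
```

```text
clock 1.20 pos [ 0.2649 -0.566   0.2313] w 0.0852 | shift cm [-25.1   -1.87  32.73] turn [-0.     -1.1331 -0.    ]
```

Call:
arm_command([
  {"ry":-1.133,"x":-25.1,"y":-1.9,"z":32.7,"gripper":1},
  {"ry":-1.133,"x":-25.1,"y":-1.9,"z":32.7,"gripper":1},
  {"ry":-1.133,"x":-25.1,"y":-1.9,"z":32.7,"gripper":1},
  {"ry":-1.133,"x":-25.1,"y":-1.9,"z":32.7,"gripper":1},
  {"ry":-1.133,"x":-25.1,"y":-1.9,"z":32.7,"gripper":1},
])

```text
invalid input at $.moves[0]: expected keys rx, ry, rz, x, y, z, gripper
```

```bash
python3 -c "
from h import *
togo(.455,-.2,.25)"
```

```text
clock 1.20 pos [ 0.2649 -0.566   0.2313] w 0.0852 | shift cm [-25.1   -1.87  32.73] turn [-0.     -1.1331 -0.    ]
```

Call:
arm_command([
  {"rx":0,"ry":-1.133,"rz":0,"x":-25.1,"y":-1.9,"z":32.7,"gripper":1},
  {"rx":0,"ry":-1.133,"rz":0,"x":-25.1,"y":-1.9,"z":32.7,"gripper":1},
  {"rx":0,"ry":-1.133,"rz":0,"x":-25.1,"y":-1.9,"z":32.7,"gripper":1},
  {"rx":0,"ry":-1.133,"rz":0,"x":-25.1,"y":-1.9,"z":32.7,"gripper":1},
  {"rx":0,"ry":-1.133,"rz":0,"x":-25.1,"y":-1.9,"z":32.7,"gripper":1},
])

```text
clock: 1.62
position: [0.3613, -0.3795, 0.2412]
tool_rot: [-1.571, -0.0, -0.502]
force: [1.1, -1.5, 0.2]
grip_width: 0.0855
```

```bash
python3 -c "
from h import *
togo(.455,-.2,.25)"
```

```text
clock 1.62 pos [ 0.3613 -0.3795  0.2412] w 0.0855 | shift cm [-0.42 -0.89 20.25] turn [ 4.000e-04 -5.019e-01  3.000e-04]
```

Call:
arm_command([
  {"rx":0,"ry":-0.502,"rz":0,"x":-0.4,"y":-0.9,"z":20.2,"gripper":1},
  {"rx":0,"ry":-0.502,"rz":0,"x":-0.4,"y":-0.9,"z":20.2,"gripper":1},
  {"rx":0,"ry":-0.502,"rz":0,"x":-0.4,"y":-0.9,"z":20.2,"gripper":0.2},
  {"rx":0,"ry":-0.502,"rz":0,"x":-0.4,"y":-0.9,"z":20.2,"gripper":0.2},
  {"rx":0,"ry":-0.502,"rz":0,"x":-0.4,"y":-0.9,"z":20.2,"gripper":0.2},
])

```text
clock: 2.03
position: [0.4564, -0.2003, 0.2504]
tool_rot: [-1.571, -0.001, 0.004]
force: [0.0, -1.1, 1.2]
grip_width: 0.0521
```

```bash
cat >> h.py <<'E'
def look(tag,names,cam='wrist',crop=None):
    s=bot.observe();print(s['clock'],s['position'].round(4),s['tool_rot'].round(4),s['qd'].round(3).max())
    p,d,W,M=cloud(cam);cv2.imwrite(f'pics/{tag}.png',p[:,:,::-1])
    for n in names:
        for r in bot.masks_of(n,cam)[:8]:
            if r['p']<.2: continue
            k=r['mask']&(d>0);P=W[k]
            if not len(P): continue
            zt=np.percentile(P[:,2],95);T=P[np.abs(P[:,2]-zt)<.004]
            print(n,round(r['p'],2),np.round(r['box']),'ztop %.4f'%zt,np.round((T.max(0)+T.min(0))[:2]/2,4),np.round(T.mean(0)[:2],4),np.round(np.ptp(T,0)[:2],3),p[r['mask']].mean(0).round())
    return p,d,W,M
E
python3 -c "
from h import *
togo(.455,-.17,.07)
look('w1',['pillar71_center','pillar32_center','seat1_top','seat2_top'])"
```

```text
clock 2.03 pos [ 0.4564 -0.2003  0.2504] w 0.0521 | shift cm [-0.15 18.04  3.03] turn [0.     0.0035 0.0008]
2.0333 [ 0.4564 -0.2003  0.2504] [-1.5708e+00 -8.0000e-04  3.5000e-03] 0.071
pillar71_center 0.67 [312.  73. 349. 104.] ztop 0.0725 [ 0.5115 -0.11  ] [ 0.5114 -0.1098] [0.029 0.028] [120.  23.  20.]
pillar71_center 0.55 [260. 133. 290. 169.] ztop 0.0725 [ 0.4562 -0.171 ] [ 0.4562 -0.1707] [0.028 0.029] [115. 114. 113.]
seat1_top 0.88 [419.  51. 491. 102.] ztop 0.0317 [ 0.6457 -0.0962] [ 0.6405 -0.0956] [0.068 0.05 ] [35. 35. 34.]
seat2_top 0.62 [428.   0. 491.  18.] ztop 0.0316 [ 0.6389 -0.0323] [ 0.6383 -0.0322] [0.057 0.014] [31. 31. 30.]
```

View pics/w1.png

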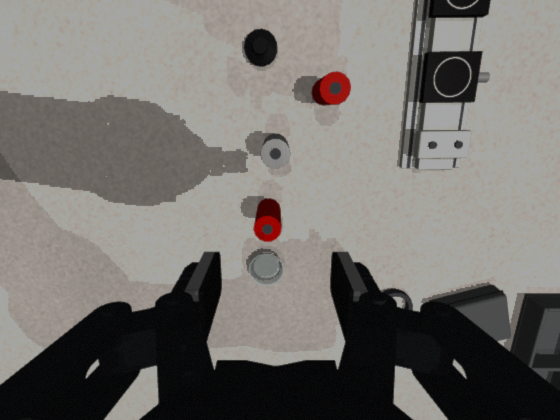

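Grey 71 is at (275,152), between the reds at (333,88) and (267,228). The wrist gives (.456,-.171), in line with the top and side cameras. Seat1's circle is at (452,76). Next I refine the seat circle and go for the grasp.

```bash
cat >> h.py <<'E'
def circ(p,M,guess,z=.030,rw=32):
    # ring centre: bright pixels of the 38 mm ring near a guessed world xy
    uv=proj(M,[*guess,z]); e=[proj(M,[guess[0]+a,guess[1]+b,z]) for a,b in((.025,0),(0,.025))]
    r=max(np.linalg.norm(q-uv) for q in e)*.93
    g=cv2.cvtColor(p,cv2.COLOR_RGB2GRAY).astype(int)
    v,u=np.mgrid[:420,:560];k=np.hypot(u-uv[0],v-uv[1])<r
    t=np.percentile(g[k],30)+25
    pts=np.argwhere(k&(g>t))[:,::-1].astype(np.float32)
    (c,ax,an)=cv2.fitEllipse(pts)
    X=ray(M,*c,z);return np.array(c).round(1),np.round(ax,1),X[:2].round(4),len(pts)
E
python3 -c "
from h import *
m,E=ext('wrist');p=bot.grab_frame('wrist')[0];M=(m,E,210/np.tan(np.radians(m['vfov']/2)))
print(circ(p,M,(.641,-.0957)))
for cam in('top','side'):
  m,E=ext(cam);p=bot.grab_frame(cam)[0];M=(m,E,210/np.tan(np.radians(m['vfov']/2)))
  for y in(-.097,-.013,.059,.145):print(cam,circ(p,M,(.638,y-(0.002 if cam=='top' else -.002))))
togo(.456,-.171,.09)
"
```

```text
(array([453.4,  71.4]), array([35.1, 41.3]), array([ 0.6408, -0.0958]), 344)
top (array([315.5, 172.2]), array([16.8, 17.9]), array([ 0.6392, -0.0972]), 100)
top (array([278.4, 172.2]), array([16.9, 17.6]), array([ 0.6379, -0.0144]), 100)
top (array([245.7, 172.2]), array([16.8, 17.2]), array([0.6367, 0.058 ]), 100)
top (array([206.6, 172.3]), array([16.8, 17. ]), array([0.6353, 0.1449]), 95)
side (array([287., 191.]), array([13.1, 14.9]), array([ 0.6392, -0.0961]), 29)
side (array([262. , 205.9]), array([12.5, 14.8]), array([ 0.6423, -0.015 ]), 39)
side (array([239.5, 221.8]), array([15.3, 16.8]), array([0.6384, 0.0585]), 54)
side (array([209.4, 241.1]), array([16.9, 18.1]), array([0.6386, 0.144 ]), 75)
clock 2.43 pos [ 0.455  -0.2039  0.2498] w 0.0511 | shift cm [ 0.08 15.98  3.3 ] turn [ 0.0002 -0.0081 -0.0003]
```

```bash
python3 -c "
from h import *
p,d,W,M=look('w2',['pillar71_center'])
print(circ(p,M,(.641,-.0957)))
togo(.456,-.171,.10)
"
```

```text
2.4333 [ 0.455  -0.2039  0.2498] [-1.571e+00  3.000e-04 -8.100e-03] 0.001
pillar71_center 0.91 [260. 132. 293. 169.] ztop 0.0725 [ 0.4563 -0.171 ] [ 0.456  -0.1707] [0.029 0.029] [116. 115. 113.]
pillar71_center 0.91 [252. 197. 284. 240.] ztop 0.0724 [ 0.448  -0.2505] [ 0.448  -0.2498] [0.03  0.029] [106.  14.  12.]
pillar71_center 0.75 [313.  65. 350.  99.] ztop 0.0725 [ 0.5112 -0.11  ] [ 0.5113 -0.1099] [0.028 0.028] [119.  21.  18.]
(array([453.7,  70.5]), array([35. , 41.5]), array([ 0.6408, -0.0957]), 347)
clock 2.53 pos [ 0.4551 -0.2037  0.2498] w 0.0510 | shift cm [ 0.07 14.98  3.27] turn [ 0.0001 -0.0076 -0.0002]
```

Call:
arm_command([
  {"rx":0,"ry":-0.008,"rz":0,"x":0.1,"y":4,"z":3.3,"gripper":0.2},
  {"rx":0,"ry":-0.008,"rz":0,"x":0.1,"y":8,"z":3.3,"gripper":0.2},
  {"rx":0,"ry":-0.008,"rz":0,"x":0.1,"y":12,"z":3.3,"gripper":0.2},
  {"rx":0,"ry":-0.008,"rz":0,"x":0.1,"y":14.5,"z":3.3,"gripper":0.2},
  {"rx":0,"ry":-0.008,"rz":0,"x":0.1,"y":14.5,"z":3.3,"gripper":0.2},
])

```text
clock: 2.95
position: [0.4539, -0.1693, 0.1004]
tool_rot: [-1.568, 0.007, 0.002]
force: [-0.1, 1.0, 0.0]
grip_width: 0.0519
```

```bash
python3 -c "
from h import *
togo(.456,-.171,.022)
p,d,W,M=look('w3',['pillar71_center'])
"
```

```text
clock 2.95 pos [ 0.4539 -0.1693  0.1004] w 0.0519 | shift cm [ 0.26  7.84 -0.19] turn [-0.0026  0.0019 -0.007 ]
2.95 [ 0.4539 -0.1693  0.1004] [-1.5682  0.007   0.0019] 0.133
pillar71_center 0.97 [337. 106. 415. 163.] ztop 0.0723 [ 0.5112 -0.1097] [ 0.5111 -0.1094] [0.029 0.029] [124.  20.  17.]
pillar71_center 0.92 [245. 278. 289. 366.] ztop 0.0720 [ 0.4479 -0.2459] [ 0.4484 -0.2452] [0.028 0.022] [81.  7.  7.]
pillar71_center 0.71 [252. 189. 306. 267.] ztop 0.0722 [ 0.4561 -0.1706] [ 0.456 -0.17 ] [0.029 0.03 ] [73. 72. 71.]
```

View pics/w3.png

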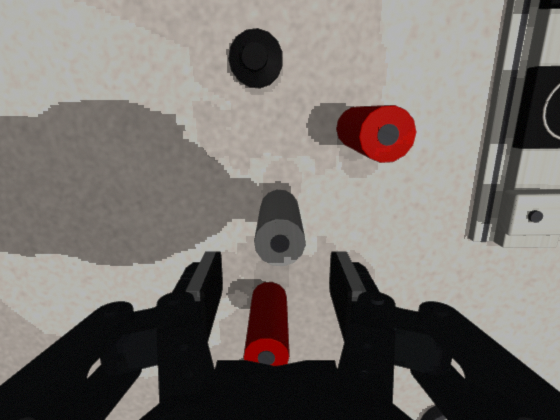

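```bash
python3 -c "
from h import *
togo(.456,-.1708,.022)
"
```

```text
clock 3.05 pos [ 0.4566 -0.17    0.1052] w 0.0512 | shift cm [-0.04  8.32 -0.08] turn [-0.0005  0.0016 -0.0014]
```

Call:
arm_command([
  {"rx":0,"ry":0,"rz":0,"x":0,"y":3,"z":-0.1,"gripper":0.2},
  {"rx":0,"ry":0,"rz":0,"x":0,"y":6,"z":-0.1,"gripper":0.2},
  {"rx":0,"ry":0,"rz":0,"x":0,"y":8.3,"z":-0.1,"gripper":0.2},
  {"rx":0,"ry":0,"rz":0,"x":0,"y":8.3,"z":-0.1,"gripper":0.2},
  {"rx":0,"ry":0,"rz":0,"x":0,"y":8.3,"z":-0.1,"gripper":0.2},
])

```text
clock: 3.47
position: [0.4575, -0.1713, 0.0234]
tool_rot: [-1.571, -0.001, 0.002]
force: [0.1, -0.5, 0.3]
grip_width: 0.0511
```

Call:
arm_command([
  {"rx":0,"ry":0,"rz":0,"x":0,"y":0,"z":0,"gripper":-0.5},
  {"rx":0,"ry":0,"rz":0,"x":0,"y":0,"z":0,"gripper":-0.5},
  {"rx":0,"ry":0,"rz":0,"x":0,"y":0,"z":0,"gripper":-0.5},
  {"rx":0,"ry":0,"rz":0,"x":0,"y":0,"z":0,"gripper":-0.5},
  {"rx":0,"ry":0,"rz":0,"x":0,"y":0,"z":0,"gripper":-0.5},
], squeeze=50)

```text
clock: 3.88
position: [0.4578, -0.1715, 0.0241]
tool_rot: [-1.572, -0.003, 0.001]
force: [-3.3, 1.3, 15.6]
grip_width: 0.0289
```

```bash
python3 -c "
from h import *
togo(.6405,-.096,.10)
print(bot.observe()['force'])
p,d,W,M=look('w4',['pillar71_center'])
togo(.6405,-.096,.10)
"
```

```text
clock 3.88 pos [ 0.4578 -0.1715  0.0241] w 0.0289 | shift cm [18.3  -7.55  7.52] turn [0.0013 0.0013 0.0028]
[-3.33902469  1.30692366 15.64412083]
3.8833 [ 0.4578 -0.1715  0.0241] [-1.5721e+00 -2.8000e-03  1.3000e-03] 0.001
pillar71_center 0.93 [230. 220. 320. 361.] ztop 0.0720 [ 0.4578 -0.1709] [ 0.4578 -0.1694] [0.03  0.031] [64. 63. 62.]
pillar71_center 0.71 [354.  94. 510. 193.] ztop 0.0723 [ 0.5112 -0.1097] [ 0.5107 -0.109 ] [0.03  0.029] [132.  17.  13.]
pillar71_center 0.58 [238. 345. 287. 368.] ztop 0.0712 [ 0.4529 -0.1848] [ 0.453  -0.1844] [0.006 0.003] [69. 11. 10.]
clock 3.98 pos [ 0.4578 -0.1715  0.0241] w 0.0286 | shift cm [18.3  -7.55  7.52] turn [0.0013 0.0014 0.0028]
```

View pics/w4.png

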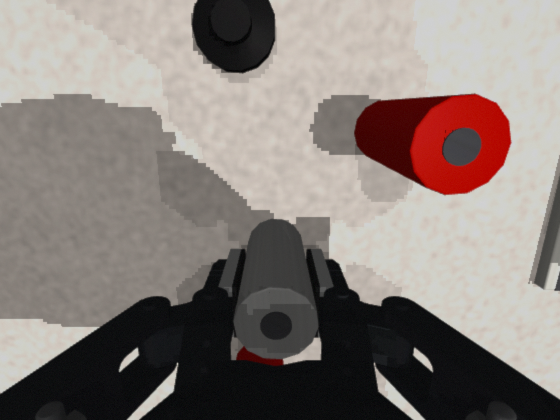

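Call:
arm_command([
  {"rx":0,"ry":0,"rz":0,"x":0,"y":-2,"z":0,"gripper":-0.5},
  {"rx":0,"ry":0,"rz":0,"x":0,"y":-5,"z":0,"gripper":-0.5},
  {"rx":0,"ry":0,"rz":0,"x":0,"y":-8,"z":0,"gripper":-0.5},
  {"rx":0,"ry":0,"rz":0,"x":0,"y":-10,"z":0,"gripper":-0.5},
  {"rx":0,"ry":0,"rz":0,"x":2,"y":-10,"z":1,"gripper":-0.5},
])

```text
clock: 4.4
position: [0.4759, -0.1637, 0.127]
tool_rot: [-1.574, -0.004, -0.002]
force: [2.9, -1.9, -3.1]
grip_width: 0.029
```

```bash
python3 -c "
from h import *
togo(.6408,-.0963,.124)
print(bot.observe()['force'])
"
```

```text
clock 4.40 pos [ 0.4759 -0.1637  0.127 ] w 0.0290 | shift cm [16.48  0.34  6.77] turn [ 0.0035 -0.0019  0.0037]
[ 2.92751577 -1.93951644 -3.06316477]
```

Call:
arm_command([
  {"rx":0,"ry":0,"rz":0,"x":4,"y":0,"z":1.7,"gripper":-0.5},
  {"rx":0,"ry":0,"rz":0,"x":8,"y":0,"z":3.4,"gripper":-0.5},
  {"rx":0,"ry":0,"rz":0,"x":12,"y":0,"z":5,"gripper":-0.5},
  {"rx":0,"ry":0,"rz":0,"x":15,"y":0,"z":6,"gripper":-0.5},
  {"rx":0,"ry":0,"rz":0,"x":16.4,"y":0,"z":6.6,"gripper":-0.5},
])

```text
clock: 4.82
position: [0.6446, -0.0918, 0.1237]
tool_rot: [-1.569, -0.004, 0.004]
force: [-0.4, 0.1, -3.9]
grip_width: 0.029
```

Call:
arm_command([
  {"rx":0,"ry":0,"rz":0,"x":0,"y":0,"z":0,"gripper":-0.5},
  {"rx":0,"ry":0,"rz":0,"x":0,"y":0,"z":0,"gripper":-0.5},
  {"rx":0,"ry":0,"rz":0,"x":0,"y":0,"z":0,"gripper":-0.5},
  {"rx":0,"ry":0,"rz":0,"x":0,"y":0,"z":0,"gripper":-0.5},
])

```text
clock: 5.15
position: [0.6398, -0.0955, 0.1227]
tool_rot: [-1.571, -0.0, 0.001]
force: [-0.5, 0.0, -3.5]
grip_width: 0.0286
```

```bash
python3 -c "
from h import *
p,d,W,M=look('w5',['pillar71_center','seat1_top','seat2_top'])
print(circ(p,M,(.6395,-.0145)))
togo(.6408,-.0963,.060)
s=bot.observe();print(s['force'],s['tool_rot'])
"
```

```text
5.15 [ 0.6398 -0.0955  0.1227] [-1.5713e+00 -1.0000e-04  9.0000e-04] 0.003
pillar71_center 0.82 [229. 220. 318. 361.] ztop 0.1705 [ 0.64   -0.0948] [ 0.6399 -0.0933] [0.03 0.03] [63. 63. 62.]
pillar71_center 0.73 [ 57. 335.  81. 356.] ztop 0.0229 [ 0.4428 -0.2372] [ 0.4429 -0.237 ] [0.008 0.004] [75. 15. 14.]
pillar71_center 0.65 [ 54. 200. 144. 266.] ztop 0.0720 [ 0.5124 -0.1096] [ 0.513 -0.109] [0.031 0.03 ] [85. 10.  9.]
pillar71_center 0.55 [ 0.  0. 40. 15.] ztop 0.0254 [0.4638 0.0431] [0.4643 0.0428] [0.01  0.003] [60. 60. 59.]
seat1_top 0.86 [239. 175. 327. 236.] ztop 0.0313 [ 0.6462 -0.0962] [ 0.6419 -0.0912] [0.068 0.051] [37. 36. 36.]
seat2_top 0.98 [231.  54. 333. 131.] ztop 0.0314 [ 0.6448 -0.0137] [ 0.64  -0.013] [0.068 0.05 ] [46. 45. 44.]
(array([274.4,  93.4]), array([54.9, 60.7]), array([ 0.639 , -0.0136]), 673)
clock 5.35 pos [ 0.6403 -0.0951  0.1223] w 0.0290 | shift cm [ 0.05  6.23 -0.12] turn [0.0002 0.0013 0.0002]
[-0.00586857 -0.5710038  -3.73831668] [-1.57100699e+00 -1.82901183e-04  1.30207628e-03]
```

View pics/w5.png

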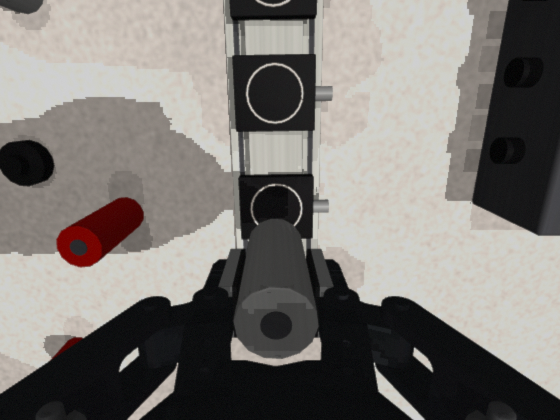

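Call:
arm_command([
  {"rx":0,"ry":0,"rz":0,"x":0.05,"y":2,"z":-0.12,"gripper":-0.5},
  {"rx":0,"ry":0,"rz":0,"x":0.05,"y":4,"z":-0.12,"gripper":-0.5},
  {"rx":0,"ry":0,"rz":0,"x":0.05,"y":5.5,"z":-0.12,"gripper":-0.5},
  {"rx":0,"ry":0,"rz":0,"x":0.05,"y":6,"z":-0.12,"gripper":-0.5},
  {"rx":0,"ry":0,"rz":0,"x":0.05,"y":6,"z":-0.12,"gripper":-0.5},
])

```text
clock: 5.77
position: [0.6403, -0.0957, 0.0609]
tool_rot: [-1.571, 0.002, 0.002]
force: [0.3, 0.2, -2.2]
grip_width: 0.0286
```

Call:
arm_command([
  {"rx":0,"ry":0,"rz":0,"x":0,"y":0,"z":0,"gripper":-0.5},
  {"rx":0,"ry":0,"rz":0,"x":0,"y":0,"z":0,"gripper":-0.5},
])

```text
clock: 5.93
position: [0.6417, -0.0958, 0.063]
tool_rot: [-1.571, -0.001, 0.002]
force: [-0.9, 0.1, -2.4]
grip_width: 0.029
```

```bash
python3 -c "
from h import *
togo(.6408,-.0964,.0541)
s=bot.observe();print(s['force'],s['tool_rot'])
"
```

```text
clock 5.93 pos [ 0.6417 -0.0958  0.063 ] w 0.0290 | shift cm [-0.09  0.89 -0.06] turn [0.0001 0.0018 0.0014]
[-0.8794751   0.1193765  -2.37775228] [-1.57086587e+00 -1.41879568e-03  1.82038352e-03]
```

Call:
arm_command([
  {"rx":0,"ry":0,"rz":0,"x":-0.08,"y":0.4,"z":-0.06,"gripper":-0.5},
  {"rx":0,"ry":0,"rz":0,"x":-0.08,"y":0.75,"z":-0.06,"gripper":-0.5},
  {"rx":0,"ry":0,"rz":0,"x":-0.08,"y":0.75,"z":-0.06,"gripper":-0.5},
  {"rx":0,"ry":0,"rz":0,"x":-0.08,"y":0.75,"z":-0.06,"gripper":-0.5},
])

```text
clock: 6.27
position: [0.6402, -0.0963, 0.0544]
tool_rot: [-1.571, 0.0, 0.002]
force: [0.6, -0.1, -3.2]
grip_width: 0.0292
```

```bash
python3 -c "
from h import *
togo(.6408,-.0964,.0541)
s=bot.observe();print(s['force'],s['tool_rot'])
p,d,W,M=look('w6',['pillar71_center'])
p,d,W,M=look('t6',['pillar71_center'],'top')
"
```

```text
clock 6.27 pos [ 0.6402 -0.0963  0.0544] w 0.0292 | shift cm [ 0.06  0.03 -0.01] turn [ 0.      0.0019 -0.0001]
[ 0.5855686  -0.14185192 -3.17297234] [-1.57081830e+00  5.54891135e-05  1.93205143e-03]
6.2667 [ 0.6402 -0.0963  0.0544] [-1.5708e+00  1.0000e-04  1.9000e-03] 0.002
pillar71_center 0.94 [233. 219. 320. 362.] ztop 0.1023 [ 0.6403 -0.0956] [ 0.6403 -0.0942] [0.03 0.03] [68. 67. 66.]
pillar71_center 0.94 [  0. 224. 100. 331.] ztop 0.0714 [ 0.5207 -0.1102] [ 0.5217 -0.1096] [0.015 0.029] [80.  6.  4.]
6.3667 [ 0.6402 -0.0963  0.0544] [-1.5707e+00  1.0000e-04  1.9000e-03] 0.001
```

Call:
arm_command([
  {"rx":0,"ry":0,"rz":0,"x":0.05,"y":0.08,"z":0,"gripper":-0.5},
  {"rx":0,"ry":0,"rz":0,"x":0.05,"y":0.08,"z":0,"gripper":-0.5},
  {"rx":0,"ry":0,"rz":0,"x":0.05,"y":0.08,"z":0,"gripper":-0.5},
])

```text
clock: 6.72
position: [0.6405, -0.0963, 0.0542]
tool_rot: [-1.571, 0.001, 0.002]
force: [-7.1, 1.3, 11.1]
grip_width: 0.0285
```

Call:
arm_command([
  {"rx":0,"ry":0,"rz":0,"x":0,"y":-0.05,"z":0,"gripper":-0.5},
  {"rx":0,"ry":0,"rz":0,"x":0,"y":-0.05,"z":0,"gripper":0.1},
  {"rx":0,"ry":0,"rz":0,"x":0,"y":-0.05,"z":0,"gripper":0.1},
  {"rx":0,"ry":0,"rz":0,"x":0,"y":-0.05,"z":0,"gripper":0.1},
  {"rx":0,"ry":0,"rz":0,"x":0,"y":-0.05,"z":0,"gripper":0.1},
])

```text
clock: 7.13
position: [0.6409, -0.0963, 0.0541]
tool_rot: [-1.571, -0.0, 0.002]
force: [0.2, 0.4, -0.9]
grip_width: 0.0468
```

Call:
arm_command([
  {"rx":0,"ry":0,"rz":0,"x":0,"y":-2,"z":0,"gripper":0.1},
  {"rx":0,"ry":0,"rz":0,"x":0,"y":-5,"z":0,"gripper":0.2},
  {"rx":0,"ry":0,"rz":0,"x":0,"y":-9,"z":0,"gripper":0.2},
  {"rx":0,"ry":0,"rz":0,"x":0,"y":-13,"z":0,"gripper":0.2},
  {"rx":0,"ry":0,"rz":0,"x":0,"y":-15,"z":0,"gripper":0.2},
])

```text
clock: 7.55
position: [0.642, -0.0962, 0.2089]
tool_rot: [-1.571, -0.005, 0.002]
force: [0.8, -1.5, 1.1]
grip_width: 0.0517
```

```bash
python3 -c "
from h import *
p,d,W,M=look('w7',['pillar71_center'])
togo(.46,.026,.21)
"
```

```text
7.55 [ 0.642  -0.0962  0.2089] [-1.5711 -0.0046  0.002 ] 0.396
pillar71_center 0.95 [254. 168. 291. 219.] ztop 0.1023 [ 0.6407 -0.0954] [ 0.6405 -0.0951] [0.029 0.029] [84. 84. 83.]
pillar71_center 0.66 [114. 177. 172. 222.] ztop 0.0721 [ 0.5121 -0.1097] [ 0.5127 -0.1093] [0.03  0.029] [81. 13. 11.]
pillar71_center 0.62 [ 89. 289. 131. 314.] ztop 0.0419 [ 0.4421 -0.238 ] [ 0.4422 -0.2374] [0.009 0.004] [73. 13. 12.]
clock 7.65 pos [ 0.6426 -0.0964  0.2085] w 0.0512 | shift cm [-18.24  -0.28  12.27] turn [0.0007 0.0016 0.0063]
```

View pics/w7.png

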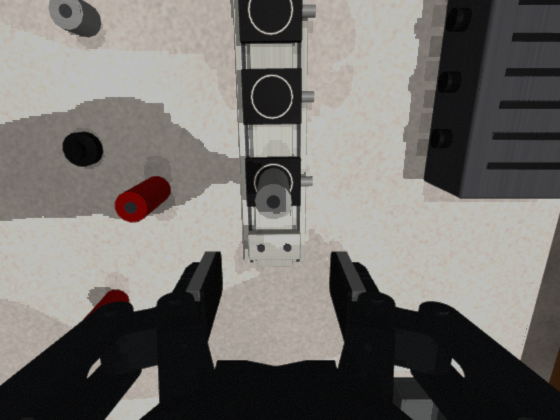

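Call:
arm_command([
  {"rx":0,"ry":0,"rz":0,"x":-2.3,"y":0,"z":3.3,"gripper":0.2},
  {"rx":0,"ry":0,"rz":0,"x":-4.6,"y":0,"z":6.6,"gripper":0.2},
  {"rx":0,"ry":0,"rz":0,"x":-6.9,"y":0,"z":9.9,"gripper":0.2},
  {"rx":0,"ry":0,"rz":0,"x":-9.2,"y":0,"z":13.2,"gripper":0.2},
  {"rx":0,"ry":0,"rz":0,"x":-11.5,"y":0,"z":16.5,"gripper":0.2},
])

```text
clock: 8.07
position: [0.5239, 0.0696, 0.2037]
tool_rot: [-1.571, 0.0, 0.002]
force: [1.1, 0.4, 1.6]
grip_width: 0.0513
```

```bash
python3 -c "
from h import *
togo(.467,.155,.21)
"
```

```text
clock 8.07 pos [0.5239 0.0696 0.2037] w 0.0513 | shift cm [-5.67 -0.63  8.55] turn [ 0.0001  0.0017 -0.0004]
```

Call:
arm_command([
  {"rx":0,"ry":0,"rz":0,"x":-2.5,"y":0,"z":3.5,"gripper":0.2},
  {"rx":0,"ry":0,"rz":0,"x":-4.5,"y":0,"z":6.5,"gripper":0.2},
  {"rx":0,"ry":0,"rz":0,"x":-5.7,"y":0,"z":8.5,"gripper":0.2},
  {"rx":0,"ry":0,"rz":0,"x":-5.7,"y":0,"z":8.5,"gripper":0.2},
  {"rx":0,"ry":0,"rz":0,"x":-5.7,"y":0,"z":8.5,"gripper":0.2},
])

```text
clock: 8.48
position: [0.4677, 0.1543, 0.2039]
tool_rot: [-1.571, 0.0, 0.005]
force: [0.8, -0.1, 0.4]
grip_width: 0.0511
```

```bash
python3 -c "
from h import *
p,d,W,M=look('w8',['pillar58_center','pillar45_center','seat4_top'])
print(circ(p,M,(.637,.145)))
togo(.467,.1855,.1)
"
```

```text
8.4833 [0.4677 0.1543 0.2039] [-1.5708e+00  2.0000e-04  4.5000e-03] 0.037
pillar58_center 0.92 [257. 136. 294. 176.] ztop 0.0595 [0.4685 0.185 ] [0.4684 0.1855] [0.029 0.03 ] [125. 124. 123.]
pillar58_center 0.87 [281.  37. 319.  82.] ztop 0.0595 [0.4873 0.2665] [0.4876 0.2665] [0.028 0.029] [157.  82.  10.]
pillar45_center 0.65 [225.   0. 256.  18.] ztop 0.0454 [0.4338 0.3095] [0.434  0.3096] [0.018 0.004] [63. 62. 61.]
seat4_top 0.88 [410. 167. 484. 221.] ztop 0.0316 [0.6422 0.1459] [0.6367 0.1466] [0.069 0.05 ] [38. 38. 37.]
(array([443.2, 193.1]), array([35.3, 40.4]), array([0.637 , 0.1454]), 355)
clock 8.68 pos [0.4687 0.1524 0.2038] w 0.0515 | shift cm [-0.17 10.38  3.32] turn [ 0.0003  0.0004 -0.0003]
```

View pics/w8.png

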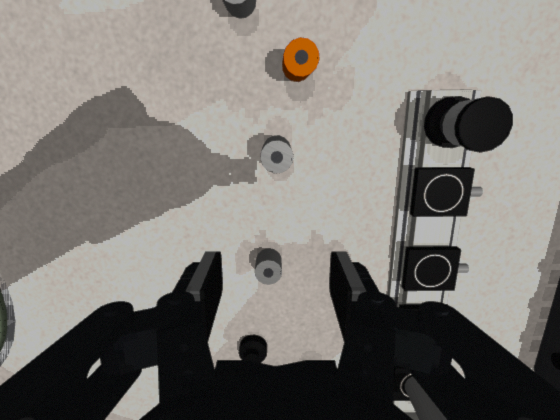

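Grey 58 is at (277,156); the orange one (300,57) is left alone.

Call:
arm_command([
  {"rx":0,"ry":0,"rz":0,"x":0,"y":2.5,"z":3.3,"gripper":0.2},
  {"rx":0,"ry":0,"rz":0,"x":0,"y":6,"z":3.3,"gripper":0.2},
  {"rx":0,"ry":0,"rz":0,"x":0,"y":9,"z":3.3,"gripper":0.2},
  {"rx":0,"ry":0,"rz":0,"x":0,"y":10.5,"z":3.3,"gripper":0.2},
  {"rx":0,"ry":0,"rz":0,"x":0,"y":10.5,"z":3.3,"gripper":0.2},
])

```text
clock: 9.1
position: [0.467, 0.1851, 0.096]
tool_rot: [-1.573, 0.005, 0.001]
force: [0.3, -0.2, -0.3]
grip_width: 0.0513
```

```bash
python3 -c "
from h import *
p,d,W,M=look('w9',['pillar58_center'])
togo(.4685,.1853,.014)
"
```

```text
9.1 [0.467  0.1851 0.096 ] [-1.5726e+00  4.7000e-03  1.2000e-03] 0.073
pillar58_center 0.73 [285.  59. 344. 120.] ztop 0.0594 [0.4878 0.2669] [0.4878 0.267 ] [0.029 0.028] [157.  83.  10.]
pillar58_center 0.66 [252. 186. 305. 258.] ztop 0.0592 [0.4684 0.1853] [0.4684 0.186 ] [0.029 0.03 ] [69. 69. 68.]
clock 9.20 pos [0.4685 0.1859 0.0992] w 0.0512 | shift cm [ 0.01  8.52 -0.06] turn [ 0.0002  0.0011 -0.0007]
```

Call:
arm_command([
  {"rx":0,"ry":0,"rz":0,"x":0,"y":3,"z":-0.1,"gripper":0.2},
  {"rx":0,"ry":0,"rz":0,"x":0,"y":6,"z":-0.1,"gripper":0.2},
  {"rx":0,"ry":0,"rz":0,"x":0,"y":8.2,"z":-0.1,"gripper":0.2},
  {"rx":0,"ry":0,"rz":0,"x":0,"y":8.4,"z":-0.1,"gripper":0.2},
  {"rx":0,"ry":0,"rz":0,"x":0,"y":8.4,"z":-0.1,"gripper":0.2},
])

```text
clock: 9.62
position: [0.4685, 0.1853, 0.0157]
tool_rot: [-1.571, 0.0, 0.002]
force: [0.0, 0.3, 0.2]
grip_width: 0.0511
```

Call:
arm_command([
  {"rx":0,"ry":0,"rz":0,"x":0,"y":0,"z":0,"gripper":-0.5},
  {"rx":0,"ry":0,"rz":0,"x":0,"y":0,"z":0,"gripper":-0.5},
  {"rx":0,"ry":0,"rz":0,"x":0,"y":0,"z":0,"gripper":-0.5},
  {"rx":0,"ry":0,"rz":0,"x":0,"y":0,"z":0,"gripper":-0.5},
  {"rx":0,"ry":0,"rz":0,"x":0,"y":0,"z":0,"gripper":-0.5},
], squeeze=50)

```text
clock: 10.03
position: [0.4694, 0.1857, 0.0171]
tool_rot: [-1.57, -0.003, 0.002]
force: [-2.6, 0.1, 10.7]
grip_width: 0.0292
```

```bash
python3 -c "
from h import *
togo(.6408,-.0963,.124)
print(bot.observe()['force'])
"
```

```text
clock 10.03 pos [0.4694 0.1857 0.0171] w 0.0292 | shift cm [ 17.13 -10.67 -28.21] turn [-0.001   0.0015  0.0028]
[-2.56680342  0.11305853 10.74955098]
```

Call:
arm_command([
  {"rx":0,"ry":0,"rz":0,"x":0,"y":-3,"z":0,"gripper":-0.5},
  {"rx":0,"ry":0,"rz":0,"x":0,"y":-6,"z":0,"gripper":-0.5},
  {"rx":0,"ry":0,"rz":0,"x":1,"y":-9,"z":-1.2,"gripper":-0.5},
  {"rx":0,"ry":0,"rz":0,"x":3,"y":-11,"z":-3.5,"gripper":-0.5},
  {"rx":0,"ry":0,"rz":0,"x":5,"y":-12,"z":-6,"gripper":-0.5},
])

```text
clock: 10.45
position: [0.5199, 0.1258, 0.1396]
tool_rot: [-1.569, -0.005, 0.004]
force: [2.3, -0.0, -3.5]
grip_width: 0.0289
```

Call:
arm_command([
  {"rx":0,"ry":0,"rz":0,"x":2.5,"y":0,"z":-3,"gripper":-0.5},
  {"rx":0,"ry":0,"rz":0,"x":5,"y":0,"z":-6,"gripper":-0.5},
  {"rx":0,"ry":0,"rz":0,"x":7.5,"y":0,"z":-9,"gripper":-0.5},
  {"rx":0,"ry":0,"rz":0,"x":10,"y":0,"z":-11.5,"gripper":-0.5},
  {"rx":0,"ry":0,"rz":0,"x":11.5,"y":0,"z":-13,"gripper":-0.5},
])

```text
clock: 10.87
position: [0.6357, -0.0087, 0.1366]
tool_rot: [-1.572, -0.002, -0.002]
force: [-0.0, 0.5, -4.1]
grip_width: 0.0291
```

```bash
python3 -c "
from h import *
togo(.639,-.0136,.12)
print(bot.observe()['force'])
"
```

```text
clock 10.87 pos [ 0.6357 -0.0087  0.1366] w 0.0291 | shift cm [ 0.33  1.66 -0.49] turn [ 0.0011 -0.0017  0.0021]
[-0.04628792  0.51766412 -4.12946171]
```

Call:
arm_command([
  {"rx":0,"ry":0,"rz":0,"x":0.3,"y":1,"z":-0.5,"gripper":-0.5},
  {"rx":0,"ry":0,"rz":0,"x":0.3,"y":2,"z":-0.5,"gripper":-0.5},
  {"rx":0,"ry":0,"rz":0,"x":0.3,"y":2,"z":-0.5,"gripper":-0.5},
  {"rx":0,"ry":0,"rz":0,"x":0.3,"y":2,"z":-0.5,"gripper":-0.5},
  {"rx":0,"ry":0,"rz":0,"x":0.3,"y":2,"z":-0.5,"gripper":-0.5},
])

```text
clock: 11.28
position: [0.6361, -0.008, 0.1157]
tool_rot: [-1.57, -0.0, 0.004]
force: [0.0, -0.0, -2.4]
grip_width: 0.0285
```

```bash
python3 -c "
from h import *
p,d,W,M=look('w10',['pillar58_center','seat3_top'])
print(circ(p,M,(.638,.059)))
togo(.639,-.0136,.055)
print(bot.observe()['force'])
"
```

```text
11.2833 [ 0.6361 -0.008   0.1157] [-1.5704 -0.      0.0036] 0.004
pillar58_center 0.95 [234. 225. 316. 350.] ztop 0.1576 [ 0.6362 -0.0082] [ 0.6361 -0.007 ] [0.03  0.031] [64. 64. 63.]
seat3_top 0.97 [236.  78. 335. 156.] ztop 0.0314 [0.6437 0.0583] [0.6388 0.0595] [0.068 0.05 ] [46. 45. 44.]
(array([278.3, 116. ]), array([56., 58.]), array([0.6379, 0.0592]), 664)
clock 11.43 pos [ 0.6366 -0.0086  0.1157] w 0.0286 | shift cm [ 0.24  6.07 -0.5 ] turn [-0.0001  0.0029  0.0006]
[ 0.63745145 -0.4243511  -3.59047247]
```

View pics/w10.png

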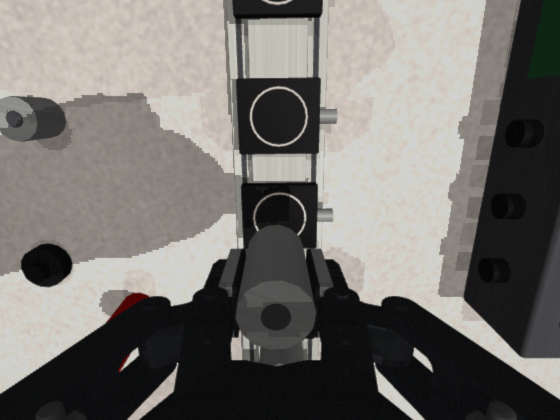

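Call:
arm_command([
  {"rx":0,"ry":0,"rz":0,"x":0.24,"y":1,"z":-0.5,"gripper":-0.5},
  {"rx":0,"ry":0,"rz":0,"x":0.24,"y":3,"z":-0.5,"gripper":-0.5},
  {"rx":0,"ry":0,"rz":0,"x":0.24,"y":5,"z":-0.5,"gripper":-0.5},
  {"rx":0,"ry":0,"rz":0,"x":0.24,"y":6.1,"z":-0.5,"gripper":-0.5},
  {"rx":0,"ry":0,"rz":0,"x":0.24,"y":6.1,"z":-0.5,"gripper":-0.5},
])

```text
clock: 11.85
position: [0.6376, -0.0145, 0.0514]
tool_rot: [-1.571, 0.004, 0.002]
force: [-0.6, -0.8, -2.9]
grip_width: 0.0286
```

Call:
arm_command([
  {"rx":0,"ry":0,"rz":0,"x":0,"y":0,"z":0,"gripper":-0.5},
  {"rx":0,"ry":0,"rz":0,"x":0,"y":0,"z":0,"gripper":-0.5},
])

```text
clock: 12.02
position: [0.6396, -0.0142, 0.0549]
tool_rot: [-1.571, -0.001, 0.002]
force: [-0.3, 0.3, -2.6]
grip_width: 0.0292
```

```bash
python3 -c "
from h import *
togo(.639,-.0135,.0471)
print(bot.observe()['force'])
"
```

```text
clock 12.02 pos [ 0.6396 -0.0142  0.0549] w 0.0292 | shift cm [-0.06  0.78  0.07] turn [-0.0001  0.002   0.0011]
[-0.30762272  0.32605751 -2.62134634]
```

Call:
arm_command([
  {"rx":0,"ry":0,"rz":0,"x":-0.06,"y":0.3,"z":0.06,"gripper":-0.5},
  {"rx":0,"ry":0,"rz":0,"x":-0.06,"y":0.6,"z":0.06,"gripper":-0.5},
  {"rx":0,"ry":0,"rz":0,"x":-0.06,"y":0.7,"z":0.06,"gripper":-0.5},
  {"rx":0,"ry":0,"rz":0,"x":-0.06,"y":0.75,"z":0.06,"gripper":-0.5},
  {"rx":0,"ry":0,"rz":0,"x":-0.06,"y":0.75,"z":0.06,"gripper":-0.5},
])

```text
clock: 12.43
position: [0.6385, -0.0137, 0.0472]
tool_rot: [-1.571, -0.0, 0.002]
force: [-2.6, -0.9, 4.4]
grip_width: 0.0288
```

```bash
python3 -c "
from h import *
togo(.639,-.0134,.0471)
print(bot.observe()['force'])
p,d,W,M=look('w11',['pillar58_center'])
"
```

```text
clock 12.43 pos [ 0.6385 -0.0137  0.0472] w 0.0288 | shift cm [0.05 0.01 0.03] turn [0.0002 0.0019 0.0003]
[-2.56447806 -0.88547309  4.38106607]
12.4333 [ 0.6385 -0.0137  0.0472] [-1.571e+00 -3.000e-04  1.900e-03] 0.002
pillar58_center 0.58 [232. 225. 319. 348.] ztop 0.0891 [ 0.6385 -0.0138] [ 0.6385 -0.0126] [0.029 0.03 ] [72. 72. 71.]
```

Contact is made and the pillar is centred within 0.5 mm, so I release.

Call:
arm_command([
  {"rx":0,"ry":0,"rz":0,"x":0,"y":0,"z":0,"gripper":0.1},
  {"rx":0,"ry":0,"rz":0,"x":0,"y":0,"z":0,"gripper":0.1},
  {"rx":0,"ry":0,"rz":0,"x":0,"y":0,"z":0,"gripper":0.1},
  {"rx":0,"ry":0,"rz":0,"x":0,"y":0,"z":0,"gripper":0.1},
])

```text
clock: 12.87
position: [0.6385, -0.0137, 0.0466]
tool_rot: [-1.571, -0.0, 0.002]
force: [0.4, 0.4, 0.3]
grip_width: 0.0469
```

Call:
arm_command([
  {"rx":0,"ry":0,"rz":0,"x":0,"y":-2,"z":0,"gripper":0.1},
  {"rx":0,"ry":0,"rz":0,"x":0,"y":-5,"z":0,"gripper":0.2},
  {"rx":0,"ry":0,"rz":0,"x":0,"y":-9,"z":0,"gripper":0.2},
  {"rx":0,"ry":0,"rz":0,"x":0,"y":-13,"z":0,"gripper":0.2},
  {"rx":0,"ry":0,"rz":0,"x":0,"y":-15,"z":0,"gripper":0.2},
])

```text
clock: 13.28
position: [0.6397, -0.0134, 0.2013]
tool_rot: [-1.57, -0.005, 0.002]
force: [0.4, -0.5, 0.4]
grip_width: 0.0513
```

```bash
python3 -c "
from h import *
p,d,W,M=look('w12',['pillar58_center','pillar71_center'])
togo(.433,.292,.2)
"
```

```text
13.2833 [ 0.6397 -0.0134  0.2013] [-1.5705 -0.0046  0.002 ] 0.39
pillar58_center 0.88 [254. 170. 294. 219.] ztop 0.0894 [ 0.6387 -0.0138] [ 0.6386 -0.0135] [0.029 0.029] [102. 101. 100.]
pillar71_center 0.86 [254. 248. 295. 314.] ztop 0.1021 [ 0.641  -0.0953] [ 0.6407 -0.0945] [0.029 0.029] [91. 90. 89.]
pillar71_center 0.62 [127. 248. 177. 303.] ztop 0.0720 [ 0.5124 -0.1096] [ 0.5128 -0.1087] [0.029 0.03 ] [119.  15.  13.]
clock 13.43 pos [ 0.6392 -0.0138  0.1985] w 0.0511 | shift cm [-20.57  -0.22  30.61] turn [0.0001 0.0017 0.0032]
```

View pics/w12.png

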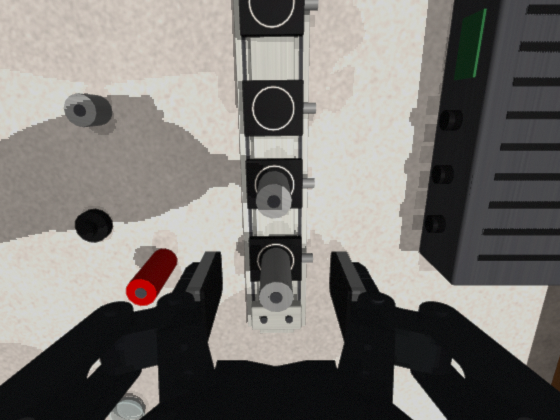

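Both stand centred. Pillar 58 is at (274,200) and pillar 71 at (276,296). Next is 45.

Call:
arm_command([
  {"rx":0,"ry":0,"rz":0,"x":-2.2,"y":0,"z":3.3,"gripper":0.2},
  {"rx":0,"ry":0,"rz":0,"x":-4.4,"y":0,"z":6.6,"gripper":0.2},
  {"rx":0,"ry":0,"rz":0,"x":-6.6,"y":0,"z":9.9,"gripper":0.2},
  {"rx":0,"ry":0,"rz":0,"x":-8.8,"y":0,"z":13.2,"gripper":0.2},
  {"rx":0,"ry":0,"rz":0,"x":-11,"y":0,"z":16.5,"gripper":0.2},
])

```text
clock: 13.85
position: [0.5263, 0.152, 0.1956]
tool_rot: [-1.571, 0.001, 0.002]
force: [1.1, 0.8, 0.1]
grip_width: 0.0513
```

```bash
python3 -c "
from h import *
togo(.433,.295,.2)
"
```

```text
clock 13.85 pos [0.5263 0.152  0.1956] w 0.0513 | shift cm [-9.31 -0.43 14.31] turn [ 0.0003  0.0017 -0.0014]
```

Call:
arm_command([
  {"rx":0,"ry":0,"rz":0,"x":-2.3,"y":0,"z":3.4,"gripper":0.2},
  {"rx":0,"ry":0,"rz":0,"x":-4.6,"y":0,"z":6.8,"gripper":0.2},
  {"rx":0,"ry":0,"rz":0,"x":-6.9,"y":0,"z":10.2,"gripper":0.2},
  {"rx":0,"ry":0,"rz":0,"x":-9,"y":0,"z":13.5,"gripper":0.2},
  {"rx":0,"ry":0,"rz":0,"x":-9.3,"y":0,"z":14.3,"gripper":0.2},
])

```text
clock: 14.27
position: [0.4304, 0.2989, 0.1961]
tool_rot: [-1.569, 0.002, 0.009]
force: [-0.3, 0.0, 1.1]
grip_width: 0.0513
```

Call:
arm_command([
  {"rx":0,"ry":0,"rz":0,"x":0,"y":0,"z":0,"gripper":0.2},
  {"rx":0,"ry":0,"rz":0,"x":0,"y":0,"z":0,"gripper":0.2},
  {"rx":0,"ry":0,"rz":0,"x":0,"y":0,"z":0,"gripper":0.2},
])

```text
clock: 14.52
position: [0.4352, 0.2927, 0.196]
tool_rot: [-1.572, 0.001, 0.001]
force: [0.6, -0.8, -0.4]
grip_width: 0.0514
```

```bash
python3 -c "
from h import *
p,d,W,M=look('w13',['pillar45_center'])
togo(.433,.322,.1)
"
```

```text
14.5167 [0.4352 0.2927 0.196 ] [-1.5717e+00  7.0000e-04  8.0000e-04] 0.014
pillar45_center 0.69 [261. 137. 290. 171.] ztop 0.0466 [0.4334 0.3236] [0.4335 0.3235] [0.028 0.028] [115. 114. 113.]
clock 14.62 pos [0.4354 0.2926 0.1962] w 0.0510 | shift cm [-0.24  9.62  2.94] turn [ 0.0006  0.     -0.0004]
```

View pics/w13.png

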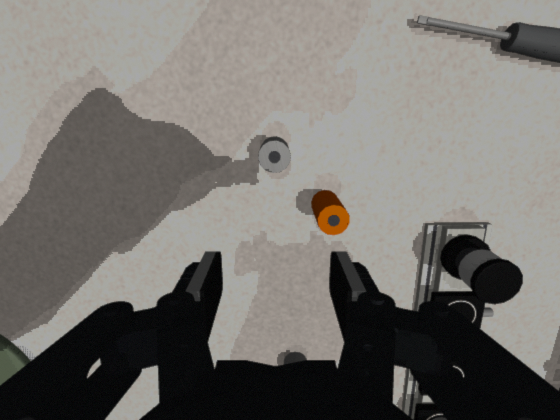

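Call:
arm_command([
  {"rx":0,"ry":0,"rz":0,"x":-0.2,"y":2,"z":3.1,"gripper":0.2},
  {"rx":0,"ry":0,"rz":0,"x":-0.2,"y":5,"z":3.1,"gripper":0.2},
  {"rx":0,"ry":0,"rz":0,"x":-0.2,"y":8,"z":3.1,"gripper":0.2},
  {"rx":0,"ry":0,"rz":0,"x":-0.2,"y":10.5,"z":3.1,"gripper":0.2},
  {"rx":0,"ry":0,"rz":0,"x":-0.2,"y":10.5,"z":3.1,"gripper":0.2},
])

```text
clock: 15.03
position: [0.4314, 0.3226, 0.0875]
tool_rot: [-1.575, 0.005, 0.001]
force: [-0.9, -1.9, -1.1]
grip_width: 0.0514
```

```bash
python3 -c "
from h import *
p,d,W,M=look('w14',['pillar45_center'])
togo(.4334,.3236,.008)
"
```

```text
15.0333 [0.4314 0.3226 0.0875] [-1.5747e+00  4.9000e-03  1.1000e-03] 0.098
pillar45_center 0.78 [256. 190. 304. 252.] ztop 0.0462 [0.4335 0.323 ] [0.4337 0.3239] [0.028 0.03 ] [65. 64. 63.]
clock 15.13 pos [0.4329 0.3243 0.0917] w 0.0513 | shift cm [ 0.06  8.37 -0.06] turn [ 0.0008  0.0012 -0.0011]
```

Call:
arm_command([
  {"rx":0,"ry":0,"rz":0,"x":0,"y":3,"z":-0.1,"gripper":0.2},
  {"rx":0,"ry":0,"rz":0,"x":0,"y":6,"z":-0.1,"gripper":0.2},
  {"rx":0,"ry":0,"rz":0,"x":0,"y":7.7,"z":-0.1,"gripper":0.2},
  {"rx":0,"ry":0,"rz":0,"x":0,"y":8.2,"z":-0.1,"gripper":0.2},
  {"rx":0,"ry":0,"rz":0,"x":0,"y":8.3,"z":-0.1,"gripper":0.2},
])

```text
clock: 15.55
position: [0.4333, 0.324, 0.0093]
tool_rot: [-1.571, -0.0, 0.001]
force: [-0.5, -0.4, -0.3]
grip_width: 0.0511
```

Call:
arm_command([
  {"rx":0,"ry":0,"rz":0,"x":0,"y":0,"z":0,"gripper":-0.5},
  {"rx":0,"ry":0,"rz":0,"x":0,"y":0,"z":0,"gripper":-0.5},
  {"rx":0,"ry":0,"rz":0,"x":0,"y":0,"z":0,"gripper":-0.5},
  {"rx":0,"ry":0,"rz":0,"x":0,"y":0,"z":0,"gripper":-0.5},
  {"rx":0,"ry":0,"rz":0,"x":0,"y":0,"z":0,"gripper":-0.5},
], squeeze=50)

```text
clock: 15.97
position: [0.4338, 0.3245, 0.0105]
tool_rot: [-1.569, -0.002, 0.002]
force: [-1.0, -1.2, 8.9]
grip_width: 0.0291
```

```bash
python3 -c "
from h import *
togo(.6379,.0592,.13)
print(bot.observe()['force'])
"
```

```text
clock 15.97 pos [0.4338 0.3245 0.0105] w 0.0291 | shift cm [ 20.4  -11.94 -26.54] turn [-0.0015  0.0015  0.0023]
[-1.03471326 -1.16444824  8.85392774]
```

Call:
arm_command([
  {"rx":0,"ry":0,"rz":0,"x":0,"y":-3,"z":0,"gripper":-0.5},
  {"rx":0,"ry":0,"rz":0,"x":0,"y":-7,"z":0,"gripper":-0.5},
  {"rx":0,"ry":0,"rz":0,"x":0,"y":-11,"z":0,"gripper":-0.5},
  {"rx":0,"ry":0,"rz":0,"x":1.6,"y":-13,"z":-2,"gripper":-0.5},
  {"rx":0,"ry":0,"rz":0,"x":4,"y":-13,"z":-5,"gripper":-0.5},
])

```text
clock: 16.38
position: [0.4735, 0.2776, 0.1449]
tool_rot: [-1.565, -0.007, 0.007]
force: [1.2, 0.9, -2.5]
grip_width: 0.0287
```

Call:
arm_command([
  {"rx":0,"ry":0,"rz":0,"x":2.4,"y":0,"z":-3.1,"gripper":-0.5},
  {"rx":0,"ry":0,"rz":0,"x":4.8,"y":0,"z":-6.2,"gripper":-0.5},
  {"rx":0,"ry":0,"rz":0,"x":7.2,"y":0,"z":-9.3,"gripper":-0.5},
  {"rx":0,"ry":0,"rz":0,"x":9.6,"y":0,"z":-12.4,"gripper":-0.5},
  {"rx":0,"ry":0,"rz":0,"x":12,"y":0,"z":-15.5,"gripper":-0.5},
])

```text
clock: 16.8
position: [0.5943, 0.1172, 0.1403]
tool_rot: [-1.571, -0.002, 0.002]
force: [0.3, 0.5, -3.7]
grip_width: 0.0291
```

```bash
python3 -c "
from h import *
togo(.6379,.0592,.11)
print(bot.observe()['force'])
"
```

```text
clock 16.80 pos [0.5943 0.1172 0.1403] w 0.0291 | shift cm [ 4.34  3.03 -5.81] turn [-0.0003  0.0017  0.0016]
[ 0.34262424  0.49392027 -3.69571466]
```

Call:
arm_command([
  {"rx":0,"ry":0,"rz":0,"x":2.4,"y":0,"z":-3,"gripper":-0.5},
  {"rx":0,"ry":0,"rz":0,"x":4,"y":1,"z":-5,"gripper":-0.5},
  {"rx":0,"ry":0,"rz":0,"x":4.4,"y":2,"z":-5.7,"gripper":-0.5},
  {"rx":0,"ry":0,"rz":0,"x":4.4,"y":2.5,"z":-5.7,"gripper":-0.5},
  {"rx":0,"ry":0,"rz":0,"x":4.4,"y":2.5,"z":-5.7,"gripper":-0.5},
])

```text
clock: 17.22
position: [0.6365, 0.0623, 0.1133]
tool_rot: [-1.57, 0.001, 0.002]
force: [-0.9, 0.6, -1.9]
grip_width: 0.0286
```

```bash
python3 -c "
from h import *
p,d,W,M=look('w15',['pillar45_center','seat4_top','seat3_top'])
print(circ(p,M,(.637,.145)))
togo(.6379,.0592,.047)
print(bot.observe()['force'])
"
```

```text
17.2167 [0.6365 0.0623 0.1133] [-1.5704e+00  1.2000e-03  1.5000e-03] 0.013
pillar45_center 0.62 [240. 231. 314. 339.] ztop 0.1489 [0.6367 0.0611] [0.6366 0.0624] [0.029 0.03 ] [64. 64. 63.]
seat4_top 0.88 [229.  49. 338. 133.] ztop 0.0314 [0.6423 0.1456] [0.6375 0.1463] [0.068 0.051] [48. 47. 46.]
(array([275.7,  90.5]), array([57.4, 63. ]), array([0.6365, 0.1457]), 716)
clock 17.42 pos [0.6371 0.0636 0.1147] w 0.0285 | shift cm [ 0.07  6.76 -0.45] turn [-0.0005  0.0036  0.001 ]
[-0.32760779  0.27303067 -1.42132917]
```

View pics/w15.png

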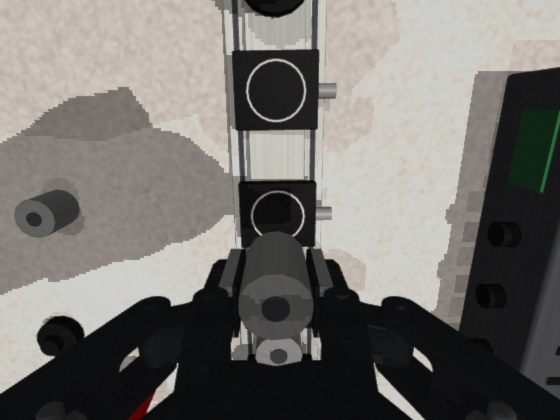

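Call:
arm_command([
  {"rx":0,"ry":0,"rz":0,"x":0.08,"y":1,"z":-0.33,"gripper":-0.5},
  {"rx":0,"ry":0,"rz":0,"x":0.08,"y":3,"z":-0.33,"gripper":-0.5},
  {"rx":0,"ry":0,"rz":0,"x":0.08,"y":5,"z":-0.33,"gripper":-0.5},
  {"rx":0,"ry":0,"rz":0,"x":0.08,"y":6.3,"z":-0.33,"gripper":-0.5},
  {"rx":0,"ry":0,"rz":0,"x":0.08,"y":6.6,"z":-0.33,"gripper":-0.5},
])

```text
clock: 17.83
position: [0.6367, 0.059, 0.0451]
tool_rot: [-1.571, 0.003, 0.003]
force: [-0.2, 0.2, -2.5]
grip_width: 0.0291
```

Call:
arm_command([
  {"rx":0,"ry":0,"rz":0,"x":0,"y":0,"z":0,"gripper":-0.5},
  {"rx":0,"ry":0,"rz":0,"x":0,"y":0,"z":0,"gripper":-0.5},
  {"rx":0,"ry":0,"rz":0,"x":0,"y":0,"z":0,"gripper":-0.5},
])

```text
clock: 18.08
position: [0.6387, 0.0592, 0.0486]
tool_rot: [-1.571, -0.001, 0.002]
force: [0.3, 0.3, -0.9]
grip_width: 0.0287
```

```bash
python3 -c "
from h import *
togo(.6379,.0604,.0405)
print(bot.observe()['force'])
"
```

```text
clock 18.08 pos [0.6387 0.0592 0.0486] w 0.0287 | shift cm [-0.08  0.81  0.12] turn [-0.0002  0.002   0.0014]
[ 0.31949502  0.32063703 -0.93478103]
```

Call:
arm_command([
  {"rx":0,"ry":0,"rz":0,"x":-0.08,"y":0.3,"z":0.12,"gripper":-0.5},
  {"rx":0,"ry":0,"rz":0,"x":-0.08,"y":0.6,"z":0.12,"gripper":-0.5},
  {"rx":0,"ry":0,"rz":0,"x":-0.08,"y":0.7,"z":0.12,"gripper":-0.5},
  {"rx":0,"ry":0,"rz":0,"x":-0.08,"y":0.78,"z":0.12,"gripper":-0.5},
  {"rx":0,"ry":0,"rz":0,"x":-0.08,"y":0.8,"z":0.12,"gripper":-0.5},
])

```text
clock: 18.5
position: [0.6372, 0.0602, 0.0405]
tool_rot: [-1.571, -0.0, 0.002]
force: [-7.3, -2.1, 17.6]
grip_width: 0.0288
```

```bash
python3 -c "
from h import *
p,d,W,M=look('w16',['pillar45_center'])
togo(.6379,.0604,.0405)
print(bot.observe()['force'])
"
```

```text
18.5 [0.6372 0.0602 0.0405] [-1.5711e+00 -1.0000e-04  1.9000e-03] 0.002
pillar45_center 0.86 [238. 231. 315. 340.] ztop 0.0761 [0.6374 0.059 ] [0.6372 0.0602] [0.029 0.031] [71. 71. 70.]
clock 18.60 pos [0.6372 0.0603 0.0405] w 0.0288 | shift cm [0.07 0.   0.01] turn [0.0002 0.0019 0.0002]
[-6.37353193 -1.58551613 15.20355173]
```

Call:
arm_command([
  {"rx":0,"ry":0,"rz":0,"x":0.05,"y":-0.05,"z":0,"gripper":-0.5},
  {"rx":0,"ry":0,"rz":0,"x":0.05,"y":-0.05,"z":0,"gripper":0.1},
  {"rx":0,"ry":0,"rz":0,"x":0.05,"y":-0.05,"z":0,"gripper":0.1},
  {"rx":0,"ry":0,"rz":0,"x":0.05,"y":-0.05,"z":0,"gripper":0.1},
  {"rx":0,"ry":0,"rz":0,"x":0.05,"y":-0.05,"z":0,"gripper":0.1},
])

```text
clock: 19.02
position: [0.6378, 0.0602, 0.04]
tool_rot: [-1.571, 0.0, 0.002]
force: [1.3, 0.1, 0.0]
grip_width: 0.0466
```

Call:
arm_command([
  {"rx":0,"ry":0,"rz":0,"x":0,"y":-2,"z":0,"gripper":0.1},
  {"rx":0,"ry":0,"rz":0,"x":0,"y":-5,"z":0,"gripper":0.2},
  {"rx":0,"ry":0,"rz":0,"x":0,"y":-9,"z":0,"gripper":0.2},
  {"rx":0,"ry":0,"rz":0,"x":0,"y":-13,"z":0,"gripper":0.2},
  {"rx":0,"ry":0,"rz":0,"x":0,"y":-15,"z":0,"gripper":0.2},
])

```text
clock: 19.43
position: [0.6389, 0.0606, 0.1948]
tool_rot: [-1.57, -0.004, 0.002]
force: [0.8, 0.0, -0.7]
grip_width: 0.0508
```

```bash
python3 -c "
from h import *
p,d,W,M=look('w17',['pillar45_center','pillar58_center'])
togo(.459,.027,.19)
"
```

```text
19.4333 [0.6389 0.0606 0.1948] [-1.57   -0.0043  0.0019] 0.387
pillar45_center 0.75 [260. 177. 290. 218.] ztop 0.0765 [0.6379 0.0591] [0.6378 0.0594] [0.028 0.029] [113. 112. 110.]
pillar58_center 0.77 [259. 241. 288. 302.] ztop 0.0892 [ 0.6385 -0.0138] [ 0.6386 -0.0128] [0.026 0.029] [96. 95. 94.]
clock 19.58 pos [0.6385 0.0602 0.1919] w 0.0513 | shift cm [-17.96   0.14  -3.29] turn [-0.0002  0.0017  0.0031]
```

View pics/w17.png

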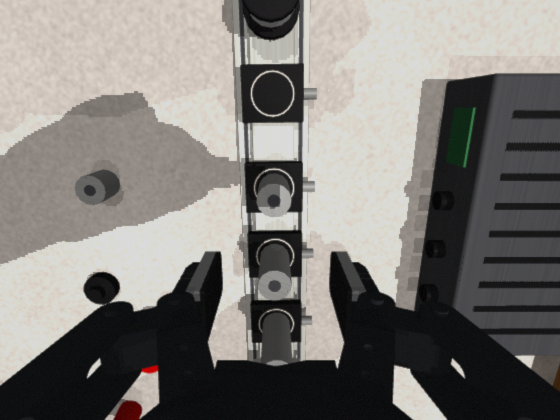

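The 45 pillar is at (274,198) on seat3 and the 58 at (274,285). Only seat4 at (272,93), next to the lamp, is free. Last is pillar 32.

Call:
arm_command([
  {"rx":0,"ry":0,"rz":0,"x":-3.9,"y":0,"z":-0.7,"gripper":0.2},
  {"rx":0,"ry":0,"rz":0,"x":-7.8,"y":0,"z":-1.4,"gripper":0.2},
  {"rx":0,"ry":0,"rz":0,"x":-11.7,"y":0,"z":-2.1,"gripper":0.2},
  {"rx":0,"ry":0,"rz":0,"x":-15.6,"y":0,"z":-2.8,"gripper":0.2},
  {"rx":0,"ry":0,"rz":0,"x":-17.5,"y":0,"z":-3.3,"gripper":0.2},
])

```text
clock: 20.0
position: [0.4582, 0.0258, 0.189]
tool_rot: [-1.572, 0.003, 0.002]
force: [2.0, -0.2, 0.4]
grip_width: 0.0514
```

Call:
arm_command([
  {"rx":0,"ry":0,"rz":0,"x":0,"y":0,"z":0,"gripper":0.2},
  {"rx":0,"ry":0,"rz":0,"x":0,"y":0,"z":0,"gripper":0.2},
  {"rx":0,"ry":0,"rz":0,"x":0,"y":0,"z":0,"gripper":0.2},
  {"rx":0,"ry":0,"rz":0,"x":0,"y":0,"z":0,"gripper":0.2},
])

```text
clock: 20.33
position: [0.4635, 0.0272, 0.1897]
tool_rot: [-1.57, 0.0, 0.002]
force: [0.7, 0.3, 0.3]
grip_width: 0.0515
```

```bash
python3 -c "
from h import *
p,d,W,M=look('w18',['pillar32_center'])
togo(.459,.0565,.08)
"
```

```text
20.3333 [0.4635 0.0272 0.1897] [-1.5702e+00  3.0000e-04  2.1000e-03] 0.003
pillar32_center 0.58 [255. 136. 288. 172.] ztop 0.0334 [0.4598 0.0567] [0.4601 0.0573] [0.029 0.03 ] [129. 128. 126.]
clock 20.43 pos [0.4633 0.0272 0.1897] w 0.0514 | shift cm [-0.42 10.97  2.93] turn [-0.0005  0.0022 -0.0005]
```

View pics/w18.png

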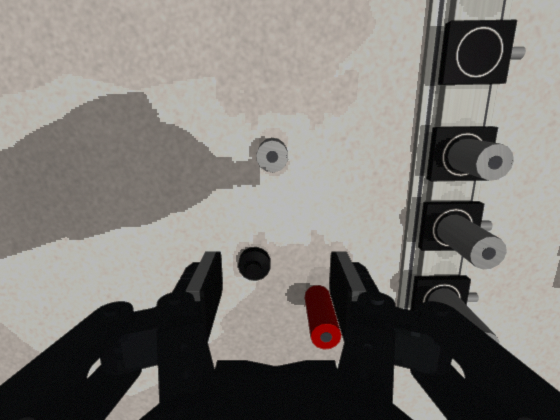

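Call:
arm_command([
  {"rx":0,"ry":0,"rz":0,"x":-0.35,"y":2,"z":3.0,"gripper":0.2},
  {"rx":0,"ry":0,"rz":0,"x":-0.35,"y":5,"z":3.0,"gripper":0.2},
  {"rx":0,"ry":0,"rz":0,"x":-0.35,"y":8,"z":3.0,"gripper":0.2},
  {"rx":0,"ry":0,"rz":0,"x":-0.35,"y":10.5,"z":3.0,"gripper":0.2},
  {"rx":0,"ry":0,"rz":0,"x":-0.35,"y":11,"z":3.0,"gripper":0.2},
])

```text
clock: 20.85
position: [0.4577, 0.057, 0.0768]
tool_rot: [-1.571, 0.005, 0.003]
force: [-1.6, -0.3, 0.3]
grip_width: 0.0512
```

```bash
python3 -c "
from h import *
p,d,W,M=look('w19',['pillar32_center'])
togo(.4599,.0568,.004)
"
```

```text
20.85 [0.4577 0.057  0.0768] [-1.571   0.0048  0.0029] 0.046
pillar32_center 0.68 [256. 196. 302. 254.] ztop 0.0334 [0.4598 0.0574] [0.4599 0.0578] [0.029 0.029] [67. 67. 66.]
clock 20.95 pos [0.4589 0.0572 0.0794] w 0.0511 | shift cm [ 0.12  7.54 -0.04] turn [ 0.      0.0027 -0.0023]
```

Call:
arm_command([
  {"rx":0,"ry":0,"rz":0,"x":0.1,"y":3,"z":0,"gripper":0.2},
  {"rx":0,"ry":0,"rz":0,"x":0.1,"y":5.5,"z":0,"gripper":0.2},
  {"rx":0,"ry":0,"rz":0,"x":0.1,"y":6.8,"z":0,"gripper":0.2},
  {"rx":0,"ry":0,"rz":0,"x":0.1,"y":7.3,"z":0,"gripper":0.2},
  {"rx":0,"ry":0,"rz":0,"x":0.1,"y":7.5,"z":0,"gripper":0.2},
])

```text
clock: 21.37
position: [0.4609, 0.057, 0.0057]
tool_rot: [-1.571, -0.001, 0.002]
force: [-1.1, -0.5, 0.5]
grip_width: 0.0513
```

Call:
arm_command([
  {"rx":0,"ry":0,"rz":0,"x":0,"y":0,"z":0,"gripper":-0.5},
  {"rx":0,"ry":0,"rz":0,"x":0,"y":0,"z":0,"gripper":-0.5},
  {"rx":0,"ry":0,"rz":0,"x":0,"y":0,"z":0,"gripper":-0.5},
  {"rx":0,"ry":0,"rz":0,"x":0,"y":0,"z":0,"gripper":-0.5},
  {"rx":0,"ry":0,"rz":0,"x":0,"y":0,"z":0,"gripper":-0.5},
], squeeze=50)

```text
clock: 21.78
position: [0.4611, 0.0569, 0.0065]
tool_rot: [-1.571, -0.002, 0.002]
force: [-1.5, 0.5, 7.7]
grip_width: 0.0286
```

```bash
python3 -c "
from h import *
togo(.6367,.1456,.13)
print(bot.observe()['force'])
"
```

```text
clock 21.78 pos [0.4611 0.0569 0.0065] w 0.0286 | shift cm [ 17.6  -12.31   8.84] turn [-0.0003  0.0017  0.0021]
[-1.53238087  0.51261616  7.68491511]
```

Call:
arm_command([
  {"rx":0,"ry":0,"rz":0,"x":0,"y":-3,"z":0,"gripper":-0.5},
  {"rx":0,"ry":0,"rz":0,"x":0,"y":-7,"z":0,"gripper":-0.5},
  {"rx":0,"ry":0,"rz":0,"x":0,"y":-10.5,"z":0.5,"gripper":-0.5},
  {"rx":0,"ry":0,"rz":0,"x":2.5,"y":-12,"z":2,"gripper":-0.5},
  {"rx":0,"ry":0,"rz":0,"x":5.5,"y":-12,"z":4,"gripper":-0.5},
])

```text
clock: 22.2
position: [0.5169, 0.0959, 0.1305]
tool_rot: [-1.571, -0.006, -0.001]
force: [1.7, 0.3, -1.3]
grip_width: 0.0287
```

Call:
arm_command([
  {"rx":0,"ry":0,"rz":0,"x":3.5,"y":0,"z":1.5,"gripper":-0.5},
  {"rx":0,"ry":0,"rz":0,"x":7,"y":0,"z":3,"gripper":-0.5},
  {"rx":0,"ry":0,"rz":0,"x":10,"y":0,"z":4,"gripper":-0.5},
  {"rx":0,"ry":0,"rz":0,"x":11.7,"y":0,"z":4.4,"gripper":-0.5},
  {"rx":0,"ry":0,"rz":0,"x":12,"y":0,"z":4.4,"gripper":-0.5},
])

```text
clock: 22.62
position: [0.6375, 0.1423, 0.126]
tool_rot: [-1.569, -0.002, 0.002]
force: [-0.0, -0.7, -1.4]
grip_width: 0.0287
```

Call:
arm_command([
  {"rx":0,"ry":0,"rz":0,"x":0,"y":0,"z":0,"gripper":-0.5},
  {"rx":0,"ry":0,"rz":0,"x":0,"y":0,"z":0,"gripper":-0.5},
  {"rx":0,"ry":0,"rz":0,"x":0,"y":0,"z":0,"gripper":-0.5},
])

```text
clock: 22.87
position: [0.6343, 0.1407, 0.1257]
tool_rot: [-1.571, 0.0, 0.002]
force: [-0.1, -0.3, -1.9]
grip_width: 0.0287
```

```bash
python3 -c "
from h import *
p,d,W,M=look('w20',['pillar32_center'])
togo(.6367,.1456,.045)
print(bot.observe()['force'])
"
```

```text
22.8667 [0.6343 0.1407 0.1257] [-1.571e+00  1.000e-04  1.800e-03] 0.003
pillar32_center 0.88 [239. 234. 310. 325.] ztop 0.1522 [0.6344 0.1411] [0.6343 0.142 ] [0.029 0.03 ] [69. 69. 68.]
clock 22.97 pos [0.6346 0.1408 0.1256] w 0.0278 | shift cm [0.21 8.06 0.48] turn [0.0002 0.0019 0.0002]
[-0.95826954 -0.93715397 -1.83024909]
```

View pics/w20.png

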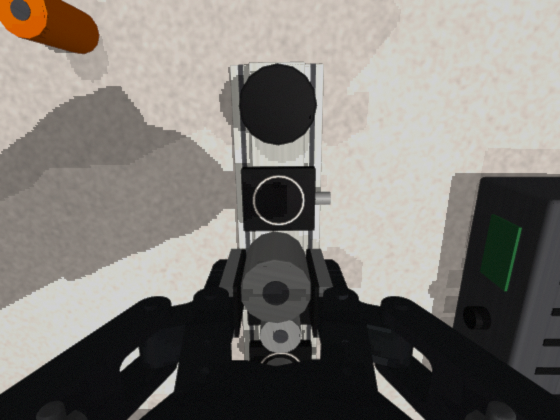

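Call:
arm_command([
  {"rx":0,"ry":0,"rz":0,"x":0.2,"y":2,"z":0.44,"gripper":-0.5},
  {"rx":0,"ry":0,"rz":0,"x":0.2,"y":4.5,"z":0.44,"gripper":-0.5},
  {"rx":0,"ry":0,"rz":0,"x":0.2,"y":6.5,"z":0.44,"gripper":-0.5},
  {"rx":0,"ry":0,"rz":0,"x":0.2,"y":7.7,"z":0.44,"gripper":-0.5},
  {"rx":0,"ry":0,"rz":0,"x":0.2,"y":8,"z":0.44,"gripper":-0.5},
])

```text
clock: 23.38
position: [0.6359, 0.1452, 0.0433]
tool_rot: [-1.571, 0.003, 0.002]
force: [-1.1, 0.2, -1.7]
grip_width: 0.0284
```

Call:
arm_command([
  {"rx":0,"ry":0,"rz":0,"x":0,"y":0,"z":0,"gripper":-0.5},
  {"rx":0,"ry":0,"rz":0,"x":0,"y":0,"z":0,"gripper":-0.5},
  {"rx":0,"ry":0,"rz":0,"x":0,"y":0,"z":0,"gripper":-0.5},
])

```text
clock: 23.63
position: [0.6378, 0.1458, 0.0464]
tool_rot: [-1.57, -0.002, 0.002]
force: [0.7, -0.7, -1.9]
grip_width: 0.0288
```

```bash
python3 -c "
from h import *
togo(.6367,.1452,.0365)
print(bot.observe()['force'])
"
```

```text
clock 23.63 pos [0.6378 0.1458 0.0464] w 0.0288 | shift cm [-0.11  0.99 -0.06] turn [-0.0005  0.0017  0.0017]
[ 0.6836491  -0.66104582 -1.8872249 ]
```

Call:
arm_command([
  {"rx":0,"ry":0,"rz":0,"x":-0.08,"y":0.4,"z":-0.06,"gripper":-0.5},
  {"rx":0,"ry":0,"rz":0,"x":-0.08,"y":0.7,"z":-0.06,"gripper":-0.5},
  {"rx":0,"ry":0,"rz":0,"x":-0.08,"y":0.85,"z":-0.06,"gripper":-0.5},
  {"rx":0,"ry":0,"rz":0,"x":-0.08,"y":0.93,"z":-0.06,"gripper":-0.5},
  {"rx":0,"ry":0,"rz":0,"x":-0.08,"y":0.95,"z":-0.06,"gripper":-0.5},
])

```text
clock: 24.05
position: [0.6363, 0.1448, 0.0365]
tool_rot: [-1.571, -0.0, 0.002]
force: [-8.0, -3.6, 20.6]
grip_width: 0.0286
```

```bash
python3 -c "
from h import *
p,d,W,M=look('w21',['pillar32_center'])
togo(.6367,.1452,.0365)
print(bot.observe()['force'])
"
```

```text
24.05 [0.6363 0.1448 0.0365] [-1.5714e+00 -1.0000e-04  1.8000e-03] 0.002
pillar32_center 0.72 [239. 232. 311. 324.] ztop 0.0631 [0.6363 0.1452] [0.6362 0.1461] [0.028 0.03 ] [82. 82. 80.]
clock 24.15 pos [0.6363 0.1448 0.0365] w 0.0287 | shift cm [0.04 0.   0.04] turn [0.0005 0.0018 0.0001]
[-6.54353087 -3.69738135 15.70604796]
```

Call:
arm_command([
  {"rx":0,"ry":0,"rz":0,"x":0.03,"y":-0.06,"z":0,"gripper":-0.5},
  {"rx":0,"ry":0,"rz":0,"x":0.03,"y":-0.06,"z":0,"gripper":0.1},
  {"rx":0,"ry":0,"rz":0,"x":0.03,"y":-0.06,"z":0,"gripper":0.1},
  {"rx":0,"ry":0,"rz":0,"x":0.03,"y":-0.06,"z":0,"gripper":0.1},
  {"rx":0,"ry":0,"rz":0,"x":0.03,"y":-0.06,"z":0,"gripper":0.1},
])

```text
clock: 24.57
position: [0.6366, 0.145, 0.0361]
tool_rot: [-1.571, 0.0, 0.002]
force: [-0.3, 0.5, -0.4]
grip_width: 0.0467
```

Call:
arm_command([
  {"rx":0,"ry":0,"rz":0,"x":0,"y":-2,"z":0,"gripper":0.1},
  {"rx":0,"ry":0,"rz":0,"x":0,"y":-5,"z":0,"gripper":0.2},
  {"rx":0,"ry":0,"rz":0,"x":0,"y":-9,"z":0,"gripper":0.2},
  {"rx":0,"ry":0,"rz":0,"x":0,"y":-13,"z":0,"gripper":0.2},
  {"rx":0,"ry":0,"rz":0,"x":0,"y":-17,"z":0,"gripper":0.2},
])

```text
clock: 24.98
position: [0.6362, 0.1449, 0.2079]
tool_rot: [-1.571, 0.001, 0.002]
force: [0.2, -0.5, -0.5]
grip_width: 0.0512
```

Call:
arm_command([
  {"rx":0,"ry":0,"rz":0,"x":-4,"y":-1,"z":0,"gripper":0.2},
  {"rx":0,"ry":0,"rz":0,"x":-8,"y":-2,"z":0,"gripper":0.2},
  {"rx":0,"ry":0,"rz":0,"x":-12,"y":-3,"z":0,"gripper":0.2},
  {"rx":0,"ry":0,"rz":0,"x":-16,"y":-4,"z":-1,"gripper":0.2},
  {"rx":0,"ry":0,"rz":0,"x":-18,"y":-4,"z":-3,"gripper":0.2},
])

```text
clock: 25.4
position: [0.4534, 0.1164, 0.2476]
tool_rot: [-1.571, -0.002, 0.006]
force: [0.8, -0.1, 0.3]
grip_width: 0.0513
```

Call:
arm_command([
  {"rx":0,"ry":0,"rz":0,"x":0,"y":0,"z":-4,"gripper":0.2},
  {"rx":0,"ry":0,"rz":0,"x":0,"y":0,"z":-8,"gripper":0.2},
  {"rx":0,"ry":0,"rz":0,"x":0,"y":0,"z":-10,"gripper":0.2},
  {"rx":0,"ry":0,"rz":0,"x":0,"y":0,"z":-10,"gripper":0.2},
  {"rx":0,"ry":0,"rz":0,"x":0,"y":0,"z":-10,"gripper":0.2},
])

```text
clock: 25.82
position: [0.4569, 0.0137, 0.2463]
tool_rot: [-1.571, -0.0, -0.0]
force: [-0.4, 0.6, 0.2]
grip_width: 0.0514
```

```bash
python3 -c "
from h import *
L=['pillar32_center','pillar45_center','pillar58_center','pillar71_center']
p,d,W,M=look('w22',L)
p,d,W,M=look('t22',L,'top')
p2,*_=look('s22',L,'side')
cv2.imwrite('pics/s22c.png',cv2.resize(p2[140:300,140:360],None,fx=3,fy=3,interpolation=cv2.INTER_CUBIC)[:,:,::-1])
cv2.imwrite('pics/t22c.png',cv2.resize(p[130:280,140:400],None,fx=3,fy=3,interpolation=cv2.INTER_CUBIC)[:,:,::-1])
"
```

```text
25.8167 [0.4569 0.0137 0.2463] [-1.571e+00 -4.000e-04 -3.000e-04] 0.008
pillar32_center 0.89 [439.  25. 488.  65.] ztop 0.0635 [0.6362 0.1447] [0.6357 0.1446] [0.03  0.029] [97. 97. 96.]
pillar45_center 0.73 [430. 121. 479. 155.] ztop 0.0764 [0.6378 0.0589] [0.6369 0.0591] [0.03  0.029] [92. 91. 90.]
pillar45_center 0.55 [420. 189. 478. 230.] ztop 0.0894 [ 0.6377 -0.0136] [ 0.6375 -0.0135] [0.029 0.029] [84. 83. 82.]
pillar58_center 0.96 [417. 185. 476. 231.] ztop 0.0893 [ 0.638  -0.0136] [ 0.6375 -0.0134] [0.03  0.029] [83. 83. 81.]
pillar71_center 0.8 [306. 254. 330. 304.] ztop 0.0722 [ 0.5085 -0.1091] [ 0.5084 -0.1086] [0.022 0.028] [82. 10.  9.]
pillar71_center 0.73 [261. 342. 281. 368.] ztop 0.0373 [ 0.4493 -0.2378] [ 0.4499 -0.237 ] [0.02  0.007] [60.  4.  3.]
pillar71_center 0.7 [412. 252. 473. 308.] ztop 0.1023 [ 0.6404 -0.0949] [ 0.6397 -0.0942] [0.03  0.029] [75. 74. 73.]
26.0667 [0.4568 0.0156 0.2462] [-1.5705e+00  1.0000e-04  3.6000e-03] 0.003
pillar32_center 0.74 [202. 159. 212. 179.] ztop 0.0635 [0.6357 0.1429] [0.6361 0.1421] [0.027 0.028] [113. 115. 113.]
pillar45_cen
[... 666 characters left out ...]
illar32_center 0.66 [203. 228. 216. 244.] ztop 0.0627 [0.6352 0.1456] [0.6335 0.147 ] [0.028 0.029] [55. 53. 53.]
pillar45_center 0.59 [231. 202. 246. 225.] ztop 0.0754 [0.6377 0.0596] [0.6359 0.0606] [0.032 0.03 ] [54. 52. 52.]
pillar58_center 0.89 [201. 300. 221. 334.] ztop 0.0584 [0.4863 0.268 ] [0.4861 0.2678] [0.029 0.03 ] [77. 39. 22.]
pillar58_center 0.83 [255. 183. 269. 209.] ztop 0.0881 [ 0.637  -0.0123] [ 0.636  -0.0122] [0.029 0.028] [52. 50. 50.]
pillar71_center 0.93 [284. 167. 294. 198.] ztop 0.1010 [ 0.6373 -0.0951] [ 0.6371 -0.0929] [0.027 0.032] [50. 48. 47.]
pillar71_center 0.82 [384. 178. 398. 212.] ztop 0.0710 [ 0.4473 -0.2474] [ 0.4471 -0.2466] [0.028 0.028] [52. 18. 18.]
```

View pics/w22.png

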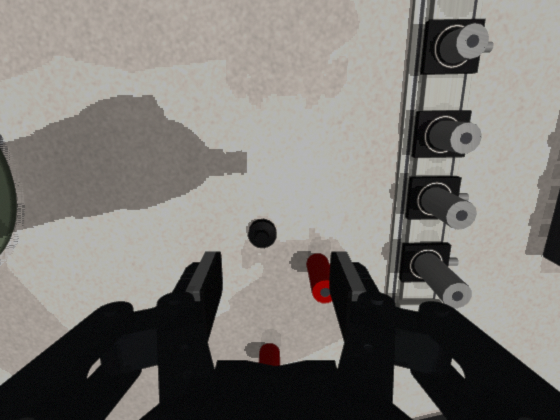

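View pics/s22c.png

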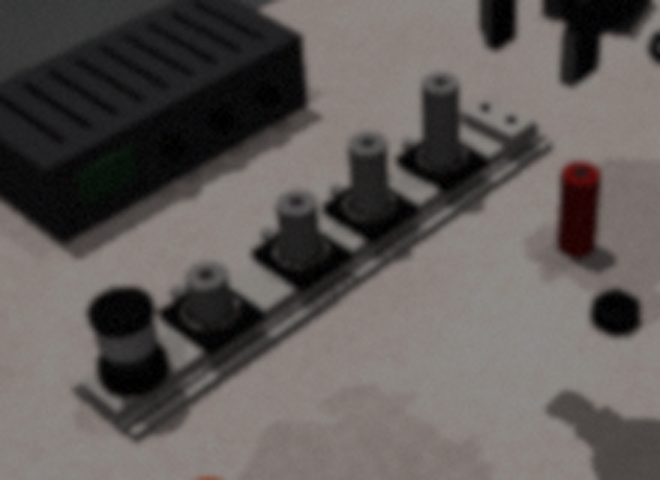

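View pics/t22c.png

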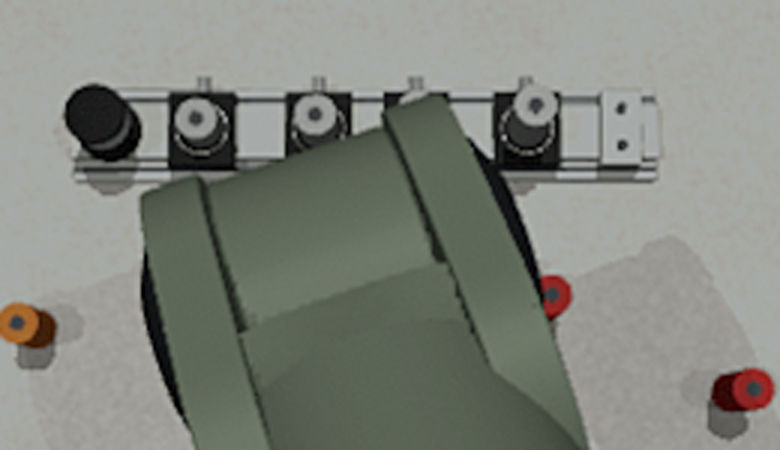

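The four pillars stand upright inside their circles, rising in height away from the lamp. The arm is clear of everything.

```bash
python3 -c "
from h import *
print(bot.job_done(), bot.observe()['clock'])"
```

```text
the job is handed in; nothing more can be done
the job is handed in; nothing more can be done
```

All four grey pillars stand upright and released on the rail, in order 32, 45, 58, 71 mm from the lamp outward. I handed the job in at about 26 s, and I left the red and orange look-alikes alone.

**Final checks:** The last wrist picture puts every pillar within about 1 mm of its measured circle centre. Top heights match 32, 45, 58 and 71 mm over the seats. Forces I read stayed under about 21 N.

**Disagreements and gaps:**
- The top and side cameras differed from the wrist by up to 3 mm. This fits their calibration offset, because the seats themselves show the same shift.
- In the final top view the arm hid pillar 58, so only the wrist and side cameras confirm it.

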